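# Gauge the slots of a bridge block in its nest

## Task

Swing the nest's lever aside, drop the bridge block into the nest's pocket so that it sits flat between the corner locators, and swing the lever fully shut over it again. Only then check the slots: from the robot's side, slide every gauge blade there is, nose first and lying flat on the nest's plate, into a free slot of its own width (wide blades in the wide outer slots, narrow ones in the narrow inner slots) until the blade's grip meets the block, and leave the blades there.

Things in the scene. Friction and masses are not known exactly. Their poses are not given: they have to be found in the camera images.
- nest: fixed nest: base plate 10 mm thick, four steel corner locators forming a pocket 50 (x) x 208 mm (y) for the block. Origin: plate's underside below the pocket's centre; x points away from the robot. Pocket floor z = 10 mm; locators rise to 33 mm, flared, and hold only the block's two ends. The plate runs on as a flat apron in front of the pocket to x = -114 mm, 244 wide.
- mouth_1 (a point): on the nest's floor, where the front face of a seated block comes, at the middle of the leftmost (wide) slot; nest (-23, +69, 10) mm; axes as the nest
- mouth_2 (a point): the same for the second slot (narrow), nest y = +23 mm
- mouth_3 (a point): the same for the third slot (narrow), nest y = -23 mm
- mouth_4 (a point): the same for the rightmost slot (wide), nest y = -69 mm
- lever_pivot (a point): axis of the swing lever, at nest (62, 0) mm behind the pocket, on a post; 51 mm above the table
- lever (a joint): dark steel lever, 18 mm wide, turns level about the upright pivot. 0 = shut: points from the pivot toward the robot (nest -x) over the block's middle; grows counter-clockwise seen from above: the knob swings to the right (nest -y) and behind the pocket; 1.57 points along nest -y, 1.75 is the end. 46 to 56 mm above the table, 2 mm over a seated block. Friction 0.05 N m, stays put.
- bridge: bridge block: grey metal bar 46 (x) x 204 (y) x 34 mm (z), 0.5 to 0.75 kg, grip across its 46 mm at the middle. Origin: centre of the underside. Four tunnel slots 10 mm high run through its underside along x, at y = +69 and -69 (wide, 40 mm) and y = +23 and -23 (narrow, 28 mm); a half turn makes no difference.
- blade_wide_1: wide gauge blade (may be absent), 0.15 kg: steel plate 110 x 36 x 6 mm with an upright black grip rib on top, 40 long (x -20 to 20), 14 thick (y -7 to 7), 6 to 52 mm above the underside; grip the rib across its 14 mm. Origin: underside, below the rib's middle. x points to the nose (end at x = 60; tail end x = -50). The rib's front face (x = 20) is the depth stop: 40 mm goes in.
- blade_wide_2: wide gauge blade (may be absent), 0.15 kg: steel plate 110 x 36 x 6 mm with an upright black grip rib on top, 40 long (x -20 to 20), 14 thick (y -7 to 7), 6 to 52 mm above the underside; grip the rib across its 14 mm. Origin: underside, below the rib's middle. x points to the nose (end at x = 60; tail end x = -50). The rib's front face (x = 20) is the depth stop: 40 mm goes in.
- blade_narrow_1: narrow gauge blade (may be absent), 0.15 kg: steel plate 110 x 24 x 6 mm with an upright black grip rib on top, 40 long (x -20 to 20), 14 thick (y -7 to 7), 6 to 52 mm above the underside; grip the rib across its 14 mm. Origin: underside, below the rib's middle. x points to the nose (end at x = 60; tail end x = -50). The rib's front face (x = 20) is the depth stop: 40 mm goes in.
- blade_narrow_2: narrow gauge blade (may be absent), 0.15 kg: steel plate 110 x 24 x 6 mm with an upright black grip rib on top, 40 long (x -20 to 20), 14 thick (y -7 to 7), 6 to 52 mm above the underside; grip the rib across its 14 mm. Origin: underside, below the rib's middle. x points to the nose (end at x = 60; tail end x = -50). The rib's front face (x = 20) is the depth stop: 40 mm goes in.
- lever_knob (a point): a grasp point on the lever's upright round black knob (22 mm thick; knob spans 56 to 92 mm above the table, this point is at 76 mm), 66 mm from the pivot axis
- nose_wide_1 (a point): middle of the nose end of blade_wide_1, half way up its 6 mm thickness
- nose_wide_2 (a point): middle of the nose end of blade_wide_2, half way up its 6 mm thickness
- nose_narrow_1 (a point): middle of the nose end of blade_narrow_1, half way up its 6 mm thickness
- nose_narrow_2 (a point): middle of the nose end of blade_narrow_2, half way up its 6 mm thickness

How it is judged:
By the outcome, as a careful person would: the job done as asked, in the order asked, and still so for the second after the job is handed in, with the robot touching nothing.
Of blade_wide_1, blade_wide_2, blade_narrow_1, blade_narrow_2 only 3 to 4 are there at a start; the rules pass over those that are not, and their reading is None.
At some moment in a run one of bridge, blade_wide_1, blade_wide_2, blade_narrow_1, blade_narrow_2 may be knocked a few centimetres aside while the robot is not near it.
Once in a run the grip may slacken for a moment while it holds something.
It also fails if it takes over 210 s, if anything falls off the work surface, if the arm or the gripper's body presses on something with over 40 N, if the wrist force passes 120 N, or if a joint passes its speed limit or range.

## Robot

A 6-joint arm with a two-finger parallel gripper is mounted at the origin on a cart in front of the work surface, level with it; the furniture and walls round the work are solid. World frame = base frame: x ahead of the robot, y to its left, z up, the work surface at z = 0. Lengths are in m, angles in rad, forces in N, time in s.
With the tool pointing down it reaches from about 0.25 to 0.775 m from the base axis. Payload 4 kg.
Tool frame: the origin (TCP) lies midway between the tips of the shut fingers; the grasp point (between the pads) lies 19 mm behind it; z points along the fingers, x is the direction in which the jaws open and shut, and the axes are right-handed (so a half turn about z gives the same grasp; the last joint's range is limited). The gripper opens to 94 mm and grips with 3 to 60 N. Pads are 16 mm wide; open, the fingers measure 119 mm over their backs; the gripper's body (75 mm by 177 mm) begins 78 mm behind the grasp point.
Start: joints at [1.04, 0.087, 1.371, -0, 1.684, -0.103], TCP at [0.228, 0.5, 0.206] pointing down, gripper open.
Joint ranges: [-3.1, 3.1], [-0.76, 2.03], [0.27, 2.55], [-1.08, 4.22], [0.17, 2.65], [-2.57, 2.57]. Speed limits (rad/s): [2.79, 2.79, 3.14, 3.14, 3.14, 3.14].

## Interface

Orientations are given as a unit quaternion [w, x, y, z].
In Python, from station import * gives the robot as it stands.
- The arm moves only by the shell command python3 -m creep 'ROWS' [OPENING] [FORCE]. ROWS is JSON, a list of rows, each a list of 2 entries, a list of its own where there are three numbers: the shift along the tool's x, y, z in mm, then the turn, a rotation vector about the tool's x, y, z in degrees. A call has 1 to 12 rows; each row shifts and turns the commanded pose from where the row before left it, along the tool's axes as they then stand; what a row does not reach is not made up. A row lasts 1/8 s, in which the tool goes at most 62.5 mm and 10.7 degrees, less where a joint would pass 70% of its speed; a pose out of reach is approached as far as the arm can. A call with a gripper value outside its range is refused whole. OPENING is the gripper command: -1 is fully open, 1 is shut, values between are in proportion, set as the call begins (- or left out, the last holds). The fingers move at their own pace and stop on an object; FORCE is the grip in N (left out, the last holds). Time passes only in rows, so rows that do not move let the fingers close. It gives the time, the measured TCP pose, the force and the opening at its end, in the units of the state.
- get_state(): the state, without advancing time (a new reading comes with each control period).
- snapshot(name): name is "scene" or "top" or "wrist"; returns a dict with "img" (480x640x3 uint8, red, green, blue), "mtx" (3x3 intrinsics, pixels), "rvec" (rotation vector, rad) and "tvec" (3), from world to camera coordinates, as OpenCV has them. Camera axes: x right, y down, z forward; pixel columns grow to the right and rows downward; lengths in m; the calibration is good to about 2 mm. A picture is of the moment at which its call begins. There is no depth.
- sign_off(): hands the job in, once; it reports no verdict.
The state is a dict: "time_s": time; "joints": joint angles; "qd": joint speeds; "effort": joint torques, N m; "tool_pos": TCP position; "ee_rot": TCP orientation; "wrist_force": force on the tool from outside, world axes, zero at the start; "wrist_torque": the same for the moment, N m; "grip_width": finger opening in m.
Only numpy, scipy, OpenCV 4.12 (cv2) and the standard library are available. Lean on these libraries where they do the work, as an engineer would, in place of code of your own. Each camera call takes 0.05 s, during which the arm holds its last target. There are 200 camera calls.

## Working session

There is one attempt and no reset: what is moved stays moved. The work goes in short steps, Python scripts to look and compute and a shell command to move; the robot and the scene stay as the last step left them, time stands still between calls to the robot, and variables do not carry over. Pictures are saved under pics/ and viewed, about 12 in all and at most 16, crops included, and the job is handed in when it is done.

```bash
mkdir -p pics; ls; python3 - <<'E'
from station import *
import cv2
s=get_state();print(s)
for n in("scene","top"):
    d=snapshot(n);cv2.imwrite(f"pics/{n}0.png",d["img"][:,:,::-1]);print(n,d["mtx"].tolist(),d["rvec"],d["tvec"])
E
```

```text
pics
{'time_s': 0.0, 'joints': array([ 1.03987888e+00,  8.79491900e-02,  1.37222776e+00, -1.88476811e-05,
        1.68357594e+00, -1.03082513e-01]), 'qd': array([ 9.64672176e-05, -1.67946854e-03,  3.97157011e-04,  4.60563143e-04,
        9.79818517e-04,  5.65423124e-05]), 'effort': array([-1.98774255e-04, -3.40190935e+01, -3.02421892e+01,  7.17311958e-02,
        3.29877832e-02, -1.64940998e-04]), 'tool_pos': array([0.22792512, 0.49996187, 0.20432078]), 'ee_rot': array([ 4.95982654e-04,  8.41101100e-01,  5.40876856e-01, -9.59550923e-04]), 'wrist_force': array([0.32581339, 0.03612318, 0.58684671]), 'wrist_torque': array([0.00686319, 0.01112859, 0.02303961]), 'grip_width': 0.09369359869952018}
scene [[529.1988305690351, 0.0, 305.9616431812738], [0.0, 529.1988305690351, 242.9184828229054], [0.0, 0.0, 1.0]] [ 2.29587933 -0.90734703  0.31169795] [-0.36014308  0.33915149  0.93164714]
top [[618.7981473225473, 0.0, 319.8705080810062], [0.0, 618.7981473225473, 238.9766892377829], [0.0, 0.0, 1.0]] [ 2.16041979 -2.13804293  0.14056585] [0.0423224  0.55495908 1.4282353 ]
```

View pics/top0.png

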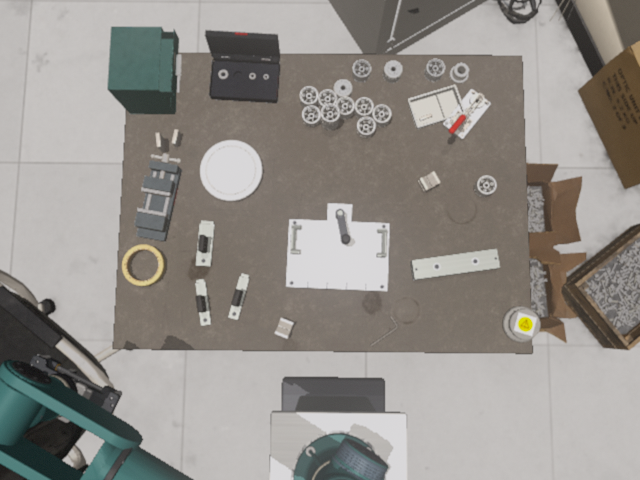

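View pics/scene0.png

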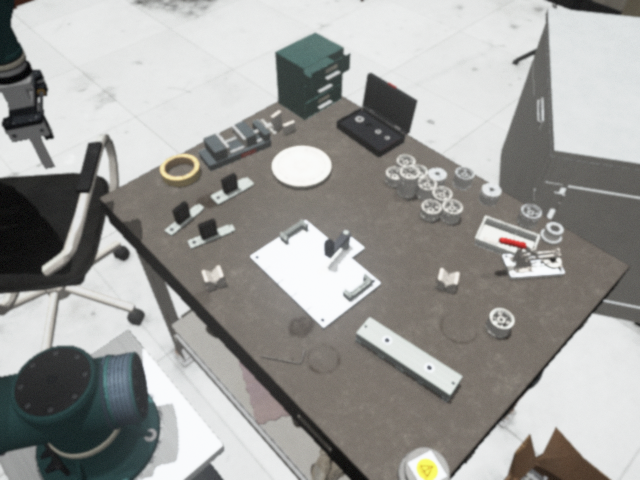

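The top view shows the nest plate around (338,255), with its lever knob at about (346,238) and near shut. The bridge is at (455,264). There are three blades, at (205,243), (203,302) and (239,296). I'll measure them now.

```bash
cat > h.py <<'E'
from station import *
import cv2, numpy as np
from scipy.spatial.transform import Rotation as R
def ray(d,uv,z):
    Rm=cv2.Rodrigues(np.array(d["rvec"]))[0]; c=-Rm.T@np.array(d["tvec"]).ravel()
    v=np.c_[np.reshape(uv,(-1,2)),np.ones(np.size(uv)//2)]@np.linalg.inv(np.array(d["mtx"])).T@Rm
    return (c+v*((z-c[2])/v[:,2])[:,None])[:,:2]
def proj(d,P):
    return cv2.projectPoints(np.float64(P).reshape(-1,1,3),np.array(d["rvec"]),np.array(d["tvec"]),np.array(d["mtx"]),None)[0].reshape(-1,2)
def rect(p):
    (c,(w,h),a)=cv2.minAreaRect(np.float32(p*1000)); b=cv2.boxPoints((c,(w,h),a))
    e=[b[1]-b[0],b[2]-b[1]]; L=max(e,key=np.linalg.norm)
    return np.round(c,1),sorted([round(w,1),round(h,1)]),round(float(np.degrees(np.arctan2(L[1],L[0]))),1)
E
cat > m.py <<'E'
from h import *
d=snapshot("top");im=d["img"]
g=im.min(2).astype(np.uint8);m=(g>125).astype(np.uint8)*255
n,l,st,ce=cv2.connectedComponentsWithStats(m)
ims=cv2.resize(im[190:340,180:520],None,fx=2.3,fy=2.3,interpolation=cv2.INTER_CUBIC);cv2.imwrite("pics/top_crop.png",ims[:,:,::-1])
for i in range(1,n):
    x,y,w,h,a=st[i]
    if a>100 and 180<ce[i][0]<515 and 185<ce[i][1]<340:
        pts=np.argwhere(l==i)[:,::-1].astype(float)
        print(ce[i].round(),a,rect(ray(d,pts,0.006)),rect(ray(d,pts,.034)))
hsv=im.max(2)
k=((hsv<60)).astype(np.uint8)
n,l,st,ce=cv2.connectedComponentsWithStats(k)
for i in range(1,n):
    if st[i][4]>20 and 180<ce[i][0]<515 and 185<ce[i][1]<340: 
        pts=np.argwhere(l==i)[:,::-1].astype(float); print("dark",ce[i].round(1),st[i],rect(ray(d,pts,.052)))
E
python3 m.py
```

```text
[266. 289.] 107540 (array([589.3,  81. ]), [1175.6, 1572.1], -89.3) (array([584.9,  80.2]), [1153.5, 1542.4], -89.3)
[338. 253.] 7337 (array([543.3,   4.6]), [210.8, 247.2], 88.2) (array([539.7,   5.2]), [206.8, 242.5], 88.2)
[205. 243.] 536 (array([546.8, 326.9]), [38.1, 111.8], -3.5) (array([543.2, 321.5]), [37.3, 109.7], -3.5)
[455. 264.] 1728 (array([ 502.6, -278.9]), [48.3, 209.4], -81.6) (array([ 499.9, -272.9]), [47.4, 205.5], -81.6)
[243. 282.] 181 (array([447.7, 233.9]), [25.8, 53.8], -13.4) (array([446. , 230.2]), [25.3, 52.8], -13.4)
[201. 288.] 180 (array([432.5, 332.9]), [26.4, 53.1], 2.2) (array([431.1, 327.4]), [25.9, 52.1], 2.2)
[205. 317.] 158 (array([374.9, 322.2]), [25.8, 50.7], 10.3) (array([374.5, 316.8]), [25.4, 49.8], 10.3)
[234. 312.] 147 (array([381.4, 250.1]), [26.2, 34.2], -12.4) (array([380.9, 246.1]), [25.7, 33.5], -12.4)
[284. 328.] 264 (array([345.4, 132.4]), [35.0, 43.5], -21.9) (array([345.6, 130.6]), [34.3, 42.7], -21.9)
```

View pics/top_crop.png

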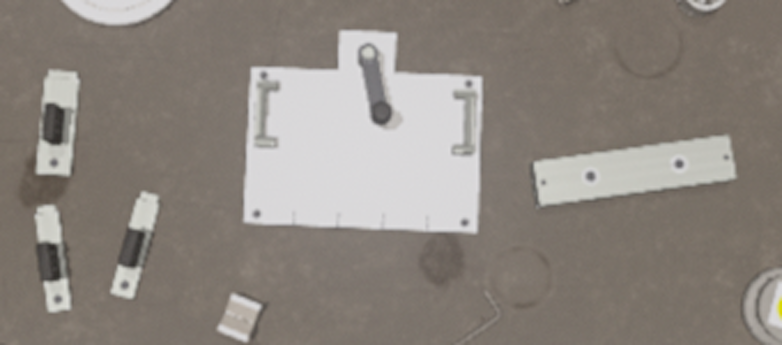

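The crop shows one wide and two narrow blades, with holes at the tails, so every nose points away from the robot. The lever is slightly open: its pivot is at full-image pixel (340,212) and its knob at (345,239).

```bash
cat > go.py <<'E'
# go.py x y z yaw : print turn (deg, tool) then shift (mm, tool axes after the turn); yaw in deg of tool x, tool pointing down
from h import *; import sys
x,y,z,w=map(float,sys.argv[1:5]); s=get_state()
q=s["ee_rot"]; A=R.from_quat([q[1],q[2],q[3],q[0]])
a=np.radians(w); B=R.from_matrix(np.array([[np.cos(a),np.sin(a),0],[np.sin(a),-np.cos(a),0],[0,0,-1.]]))
t=(A.inv()*B).as_rotvec(degrees=True); d=B.inv().apply(np.array([x,y,z])-s["tool_pos"])*1000
print("turn",t.round(1),"rows>=",int(np.ceil(np.linalg.norm(t)/10)),"shift",d.round(1),"rows>=",int(np.ceil(np.linalg.norm(d)/50)),"t",s["time_s"],"w",s["grip_width"].round(4))
E
python3 - <<'E'
from h import *
d=snapshot("top")
print(ray(d,[345.2,238.7],.092),ray(d,[340,211.7],.056))
E
python3 go.py 0.46 0.0 0.30 8
```

```text
[[ 0.54832047 -0.00993685]] [[0.61724068 0.0013317 ]]Traceback (most recent call last):
  File "go.py", line 7, in <module>
    print("turn",t.round(1),"rows>=",int(np.ceil(np.linalg.norm(t)/10)),"shift",d.round(1),"rows>=",int(np.ceil(np.linalg.norm(d)/50)),"t",s["time_s"],"w",s["grip_width"].round(4))
                                                                                                                                                           ^^^^^^^^^^^^^^^^^^^^^
AttributeError: 'float' object has no attribute 'round'
```

```bash
sed -i 's/s\["grip_width"\].round(4)/round(s["grip_width"],4)/' go.py; python3 go.py 0.46 0.0 0.32 8
```

```text
turn [ 0.   0.1 57.5] rows>= 6 shift [ 160.1  527.6 -115.3] rows>= 12 t 0.2 w 0.0938
```

```bash
python3 -m creep '[[[0,0,-38],[0,0,9.6]],[[0,0,-38],[0,0,9.6]],[[0,0,-39],[0,0,9.6]],[[0,0,0],[0,0,9.6]],[[0,0,0],[0,0,9.6]],[[0,0,0],[0,0,9.5]]]'; python3 -m creep '[[[14,44,0],[0,0,0]],[[14,44,0],[0,0,0]],[[14,44,0],[0,0,0]],[[14,44,0],[0,0,0]],[[14,44,0],[0,0,0]],[[14,44,0],[0,0,0]],[[14,44,0],[0,0,0]],[[14,44,0],[0,0,0]],[[12,44,0],[0,0,0]],[[12,44,0],[0,0,0]],[[12,44,0],[0,0,0]],[[12,44,0],[0,0,0]]]'; python3 -m creep '[[[0,0,0],[0,0,0]],[[0,0,0],[0,0,0]]]'
python3 go.py 0.46 0.0 0.32 8
python3 - <<'E'
from h import *
d=snapshot("wrist");cv2.imwrite("pics/w1.png",d["img"][:,:,::-1])
Rm=cv2.Rodrigues(np.array(d["rvec"]))[0];print(-Rm.T@np.array(d["tvec"]).ravel(),Rm[2])
E
```

```text
time_s: 0.95
tool_pos: [0.2282, 0.5004, 0.3203]
ee_rot: [0.0, 0.998, 0.067, -0.0]
wrist_force: [-0.5, 0.2, -1.2]
grip_width: 0.0942
time_s: 2.45
tool_pos: [0.4603, -0.0017, 0.3203]
ee_rot: [-0.0, 0.998, 0.07, 0.0]
wrist_force: [-0.9, -0.2, 0.5]
grip_width: 0.094
time_s: 2.7
tool_pos: [0.4598, 0.0002, 0.3204]
ee_rot: [-0.0, 0.998, 0.07, -0.0]
wrist_force: [-0.2, 0.3, 0.1]
grip_width: 0.0939
turn [-0.  0. -0.] rows>= 1 shift [0.2 0.2 0.4] rows>= 1 t 2.7 w 0.0939
[0.44697069 0.08216225 0.49913133] [ 0.03864748 -0.28122817 -0.95886239]
```

View pics/w1.png

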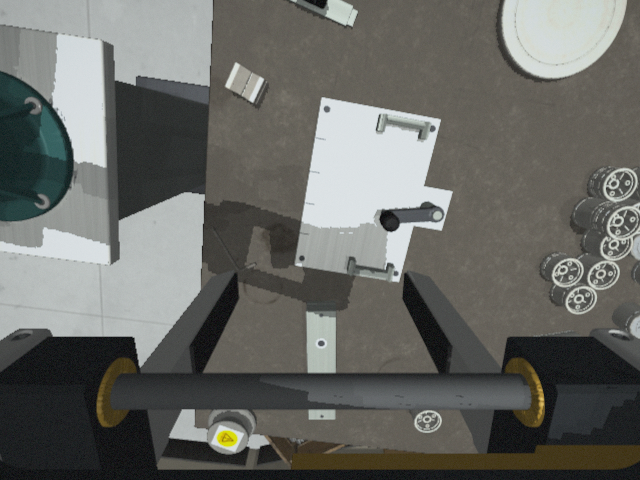

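The wrist view shows the nest plate with corners near (322,98), (441,119), (402,282) and (296,265). The knob is at (389,220), the pivot at (438,214), and the bridge is visible at (322,345).

```bash
cat > nest.py <<'E'
from h import *
d=snapshot("wrist");im=d["img"]
g=cv2.cornerSubPix(cv2.cvtColor(im,cv2.COLOR_RGB2GRAY),np.float32([[322,98],[441,119],[402,282],[296,265]]).reshape(-1,1,2),(5,5),(-1,-1),(3,50,.01)).reshape(-1,2)
print(g)
p=ray(d,g,.01);print(p.round(4))
for i in range(4): print(np.linalg.norm(p[i]-p[(i+1)%4])*1000)
f=p[0]-p[3];r=p[1]-p[2]
for v in(f,r): print("yaw",np.degrees(np.arctan2(v[1],v[0]))-90)
yaw=np.arctan2((f+r)[1],(f+r)[0])-np.pi/2
print("pocket",(p[0]+p[3])/2+.114*np.array([np.cos(yaw),np.sin(yaw)]))
print("knob",ray(d,[389,220],.092),"pivot",ray(d,[438,214],.056))
E
python3 nest.py
```

```text
[[321.29636   96.93805 ]
 [440.49905  119.470726]
 [402.       282.      ]
 [294.29025  264.35858 ]]
[[ 0.4417  0.1288]
 [ 0.6054  0.123 ]
 [ 0.603  -0.1187]
 [ 0.4341 -0.1128]]
163.81449466207246
241.783250736259
169.0152848679765
241.72994922214502
yaw -1.8004004888429819
yaw -0.5678548038157203
pocket [0.55188044 0.00562503]
knob [[ 0.54411867 -0.00634586]] pivot [[0.61539843 0.00283024]]
```

```bash
python3 go.py 0.549 -0.0078 0.12 10; python3 go.py 0.549 -0.0078 0.062 10
```

```text
turn [-0.  -0.  -1.9] rows>= 1 shift [ 86.5  24.  200.7] rows>= 5 t 2.8 w 0.094
turn [-0.  -0.  -1.9] rows>= 1 shift [ 86.5  24.  258.7] rows>= 6 t 2.8 w 0.094
```

```bash
python3 -m creep '[[[0,0,0],[0,0,-1.9]],[[22,6,40],[0,0,0]],[[22,6,40],[0,0,0]],[[22,6,40],[0,0,0]],[[20.5,6,40],[0,0,0]],[[0,0,40],[0,0,0]],[[0,0,0],[0,0,0]],[[0,0,30],[0,0,0]],[[0,0,28.5],[0,0,0]],[[0,0,0],[0,0,0]]]' -0.06 ; python3 -m creep '[[[0,0,0],[0,0,0]],[[0,0,0],[0,0,0]],[[0,0,0],[0,0,0]],[[0,0,0],[0,0,0]],[[0,0,0],[0,0,0]],[[0,0,0],[0,0,0]]]' 1 15
```

```text
time_s: 4.05
tool_pos: [0.5486, -0.0084, 0.062]
ee_rot: [-0.0, 0.996, 0.087, -0.001]
wrist_force: [-0.1, -0.8, 1.1]
grip_width: 0.0499
time_s: 4.8
tool_pos: [0.5493, -0.0092, 0.0633]
ee_rot: [0.0, 0.996, 0.086, 0.0]
wrist_force: [-3.7, -0.8, 5.3]
grip_width: 0.0222
```

```bash
python3 -m creep '[[[0.5,8,0],[0,0,-7]],[[0.5,8,0],[0,0,-7]],[[0.5,8,0],[0,0,-7]],[[0.5,8,0],[0,0,-7]],[[0.5,8,0],[0,0,-7]],[[0.5,8,0],[0,0,-7]],[[0.5,8,0],[0,0,-7]],[[0.5,8,0],[0,0,-7]],[[0.5,8,0],[0,0,-7]],[[0.5,8,0],[0,0,-7]],[[0.5,8,0],[0,0,-7]],[[0.5,8,0],[0,0,-7]]]'; python3 -m creep '[[[0,0,0],[0,0,0]],[[0,0,0],[0,0,0]]]'
```

```text
time_s: 6.3
tool_pos: [0.6192, -0.064, 0.0633]
ee_rot: [0.001, 0.681, 0.732, -0.0]
wrist_force: [-1.9, -1.4, 4.3]
grip_width: 0.0217
time_s: 6.55
tool_pos: [0.6193, -0.0639, 0.0633]
ee_rot: [0.001, 0.683, 0.73, 0.0]
wrist_force: [-0.4, -1.8, 5.4]
grip_width: 0.0217
```

```bash
python3 -m creep '[[[0,0,0],[0,0,0]],[[0,0,0],[0,0,0]],[[0,0,0],[0,0,0]],[[0,0,-30],[0,0,0]],[[0,0,-50],[0,0,0]],[[0,0,-50],[0,0,0]],[[0,0,-30],[0,0,0]]]' -0.06; python3 go.py 0.5 -0.273 0.22 8.4
```

```text
time_s: 7.42
tool_pos: [0.6193, -0.0631, 0.2252]
ee_rot: [0.002, 0.683, 0.731, 0.001]
wrist_force: [1.0, -0.3, -0.8]
grip_width: 0.0498
turn [ 0.2 -0.1 85.5] rows>= 9 shift [-148.7  190.2    5.2] rows>= 5 t 7.425 w 0.0498
```

```bash
python3 -m creep '[[[0,0,0],[0,0,9.5]],[[0,0,0],[0,0,9.5]],[[0,0,0],[0,0,9.5]],[[0,0,0],[0,0,9.5]],[[0,0,0],[0,0,9.5]],[[0,0,0],[0,0,9.5]],[[0,0,0],[0,0,9.5]],[[0,0,0],[0,0,9.5]],[[0,0,0],[0,0,9.5]]]' -1;  python3 -m creep '[[[-30,38,1],[0,0,0]],[[-30,38,1],[0,0,0]],[[-30,38,1],[0,0,0]],[[-30,38,1],[0,0,0]],[[-29,38,1],[0,0,0]],[[0,0,0],[0,0,0]],[[0,0,0],[0,0,0]]]'
python3 - <<'E'
from h import *
for n in("wrist","top"):
    d=snapshot(n);im=d["img"];cv2.imwrite(f"pics/b_{n}.png",im[:,:,::-1])
    g=im.min(2);m=(g>115).astype(np.uint8)
    k,l,st,ce=cv2.connectedComponentsWithStats(m)
    for i in range(1,k):
        if st[i][4]>(100 if n=="top" else 1500):
            p=ray(d,np.argwhere(l==i)[:,::-1].astype(float),.034)
            r=rect(p)
            if .2<p[:,0].mean()<.75: print(n,ce[i].round(),st[i],*r)
E
```

```text
time_s: 8.55
tool_pos: [0.6184, -0.0629, 0.2215]
ee_rot: [-0.0, 0.998, 0.07, -0.0]
wrist_force: [0.0, -0.5, 0.4]
grip_width: 0.0944
time_s: 9.43
tool_pos: [0.499, -0.2724, 0.2167]
ee_rot: [-0.0, 0.997, 0.073, 0.0]
wrist_force: [0.8, 0.0, 0.1]
grip_width: 0.0941
wrist [372.  32.] [  280     0   178    81 10531] [514.8 -88.3] [68.5, 154.7] -1.9
wrist [ 72. 207.] [    0    50   203   318 39332] [ 267.7 -330.8] [224.7, 332.6] 83.5
wrist [321. 201.] [ 297  115   47  184 6997] [ 497.5 -272.5] [46.2, 201.1] -81.7
wrist [374. 361.] [ 331  347  103   26 1517] [ 598.5 -451.3] [33.1, 127.9] 0.1
top [137. 234.] [    0     0   406   480 74440] [596.2 342.9] [937.6, 1192.1] 4.6
top [235. 168.] [ 198  113   80  100 4421] [742.5 247. ] [196.2, 238.7] -3.6
top [163. 158.] [148 153  34  15 233] [746.6 426.6] [34.3, 80.3] -85.2
top [429. 180.] [418 170  23  21 287] [ 699.5 -212.4] [35.9, 49.6] -61.1
top [152. 202.] [134 175  37  52 526] [640. 449.] [75.0, 126.6] -7.3
top [487. 184.] [477 174  21  21 299] [ 692.2 -351.8] [48.0, 49.3] -1.3
top [342. 260.] [  260   187   204   151 14348] [485.3 -15.2] [33
[... 177 characters left out ...]
 585  241   55   89 2275] [ 457.3 -638.9] [126.1, 208.7] -3.4
top [141. 263.] [120 242  43  44 671] [492.9 470.6] [99.6, 103.6] 2.6
top [499. 264.] [483 256  40  15 213] [ 498.9 -382.8] [32.6, 92.3] 86.1
top [239. 295.] [227 271  27  49 400] [422.6 236.1] [29.8, 121.8] -15.9
top [ 13. 286.] [  0 274  31  27 324] [432.7 765.4] [25.1, 95.4] 60.7
top [203. 302.] [194 279  18  48 387] [401.8 322.2] [27.3, 114.4] 9.9
top [402. 310.] [396 302  15  17 109] [ 391.7 -145.6] [31.5, 33.1] 26.8
top [283. 328.] [274 317  20  22 289] [345.5 130.9] [35.7, 43.8] -20.3
top [308. 341.] [298 334  21  16 116] [314.3  72.2] [33.8, 47.1] -84.2
top [297. 392.] [283 380  39  31 688] [193.1  85.3] [67.2, 87.3] -89.4
```

View pics/b_wrist.png

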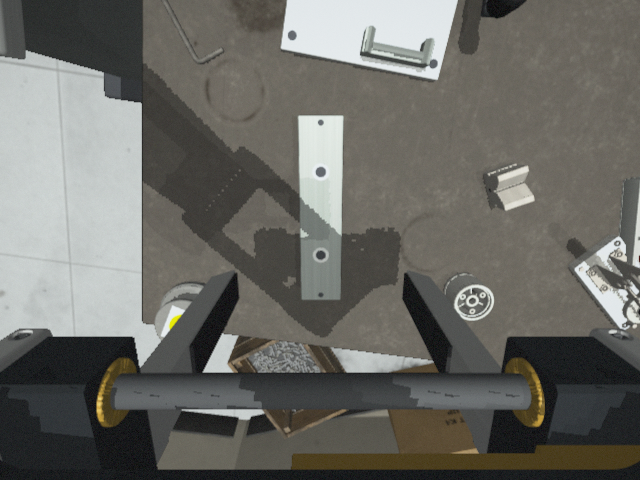

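```bash
python3 go.py 0.4985 -0.2726 0.007 8.3
```

```text
turn [-0.  -0.   0.2] rows>= 1 shift [ -1.1   0.7 209.9] rows>= 5 t 9.525 w 0.0943
```

```bash
python3 -m creep '[[[-1,0.7,50],[0,0,0]],[[0,0,50],[0,0,0]],[[0,0,50],[0,0,0]],[[0,0,35],[0,0,0]],[[0,0,18],[0,0,0]],[[0,0,7],[0,0,0]],[[0,0,0],[0,0,0]]]'; python3 -m creep '[[[0,0,0],[0,0,0]],[[0,0,0],[0,0,0]],[[0,0,0],[0,0,0]],[[0,0,0],[0,0,0]],[[0,0,0],[0,0,0]],[[0,0,0],[0,0,0]]]' 1 60
python3 -m creep '[[[0,0,-10],[0,0,0]],[[0,0,-25],[0,0,0]],[[0,0,-25],[0,0,0]],[[0,0,-25],[0,0,0]],[[0,0,-15],[0,0,0]],[[0,0,0],[0,0,0]],[[0,0,0],[0,0,0]]]'
python3 go.py 0.552 0.0053 0.107 -1.8
python3 - <<'E'
from h import *
d=snapshot("wrist");im=d["img"];cv2.imwrite(f"pics/b2.png",im[:,:,::-1])
E
```

```text
time_s: 10.4
tool_pos: [0.4989, -0.2738, 0.0079]
ee_rot: [0.0, 0.997, 0.073, 0.001]
wrist_force: [0.4, 0.2, 0.7]
grip_width: 0.0937
time_s: 11.15
tool_pos: [0.4985, -0.2736, 0.007]
ee_rot: [-0.0, 0.997, 0.073, 0.001]
wrist_force: [1.8, 0.0, -0.9]
grip_width: 0.0458
time_s: 12.02
tool_pos: [0.497, -0.273, 0.1053]
ee_rot: [-0.001, 0.997, 0.073, -0.001]
wrist_force: [-0.2, 0.7, -6.8]
grip_width: 0.0456
turn [-0.1  0.1 10.2] rows>= 2 shift [  46.2 -279.9   -1.7] rows>= 6 t 12.025 w 0.0456
```

View pics/b2.png

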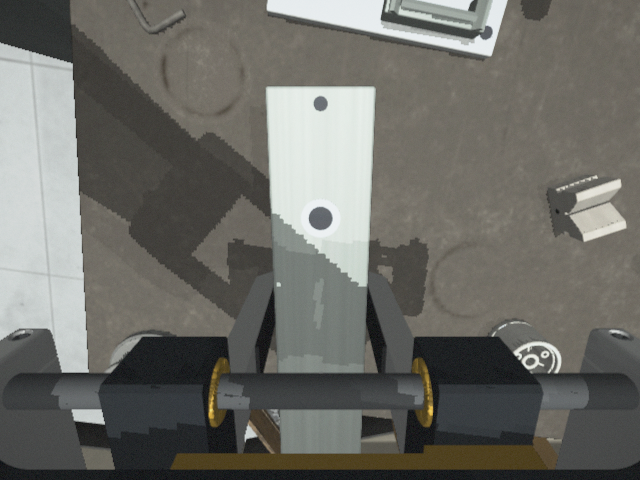

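The bridge is held at its middle. Its left end edge runs along row 87, columns 267–375, so I'll work out its centre relative to the TCP.

```bash
python3 - <<'E'
from h import *
d=snapshot("wrist");s=get_state();t=s["tool_pos"]
p=ray(d,[[267,87],[375,87],[320,103.5],[320,218]],t[2]-.007+.034);q=s["ee_rot"];Rm=R.from_quat([q[1],q[2],q[3],q[0]])
for v in p: print(Rm.inv().apply(np.r_[v-t[:2],0])*1000)
E
```

```text
[ -23.14608889 -101.24238793    0.30380214]
[  21.09472144 -101.17052957    0.19098263]
[ -1.436327   -94.87571626   0.23312625]
[ -1.51000366 -46.07286547   0.11527789]
```

```bash
python3 -m creep '[[[0,0,-15],[0,0,5]],[[0,0,-15],[0,0,5.2]],[[0,-30,0],[0,0,0]],[[5,-40,0],[0,0,0]],[[5,-40,0],[0,0,0]],[[8,-40,0],[0,0,0]],[[10,-40,0],[0,0,0]],[[9,-40,0],[0,0,0]],[[9,-30,0],[0,0,0]],[[0,-20,0],[0,0,0]],[[0,0,0],[0,0,0]],[[0,0,0],[0,0,0]]]'; python3 go.py 0.5527 0.006 0.060 -1.8
```

```text
time_s: 13.62
tool_pos: [0.5524, 0.0038, 0.1367]
ee_rot: [0.0, 1.0, -0.016, -0.0]
wrist_force: [0.4, -0.4, -6.8]
grip_width: 0.0457
turn [ 0.1  0.  -0. ] rows>= 1 shift [ 0.2 -2.2 76.7] rows>= 2 t 13.625 w 0.0457
```

```bash
python3 -m creep '[[[0,-2,25],[0,0,0]],[[0,0,30],[0,0,0]],[[0,0,18],[0,0,0]],[[0,0,0],[0,0,0]],[[0,0,0],[0,0,0]]]'; python3 - <<'E'
from h import *
d=snapshot("wrist");im=d["img"];cv2.imwrite(f"pics/b3.png",cv2.resize(im[0:300,170:470],None,fx=2,fy=2)[:,:,::-1])
E
```

```text
time_s: 14.25
tool_pos: [0.5539, 0.0063, 0.0653]
ee_rot: [0.0, 1.0, -0.016, 0.001]
wrist_force: [0.2, 0.3, -7.1]
grip_width: 0.0458
```

View pics/b3.png

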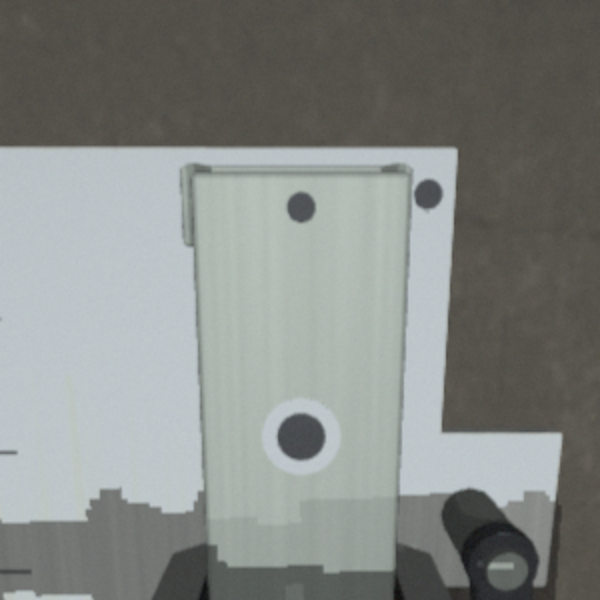

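```bash
python3 - <<'E'
from h import *
d=snapshot("wrist");s=get_state();t=s["tool_pos"]
q=s["ee_rot"];Rm=R.from_quat([q[1],q[2],q[3],q[0]])
f=lambda u,v,z:(Rm.inv().apply(np.r_[ray(d,[170+u/2,v/2],z)[0]-t[:2],0])*1000).round(1)[:2]
zt=t[2]-.007+.034
print("block corners",f(193,173,zt),f(409,173,zt),"hole",f(301,207,zt),f(301,437,zt))
print("locators outer",f(181,180,.033),f(412,180,.033),"end",f(300,165,.033))
print("plate rear corner",f(457,149,.01),"screw",f(428,194,.01))
E
```

```text
block corners [ -23.4 -101.1] [  20.8 -101. ] hole [ -1.3 -94.5] [ -1.4 -45.6]
locators outer [ -35.3 -106.4] [  30.7 -106.4] end [  -1.3 -110.4]
plate rear corner [  47.9 -117.9] screw [  39.5 -104.8]
```

```bash
python3 -m creep '[[[-1,1.5,5],[0,0,0]],[[0,0,12],[0,0,0]],[[0,0,2],[0,0,0]],[[0,0,0],[0,0,0]],[[0,0,0],[0,0,0]]]'; python3 - <<'E'
from h import *
d=snapshot("wrist");im=d["img"];cv2.imwrite(f"pics/b4.png",cv2.resize(im[40:240,220:420],None,fx=3,fy=3)[:,:,::-1])
E
```

```text
time_s: 14.98
tool_pos: [0.5521, 0.0053, 0.0452]
ee_rot: [-0.0, 1.0, -0.016, 0.0]
wrist_force: [-0.2, -0.8, -6.4]
grip_width: 0.0457
```

View pics/b4.png

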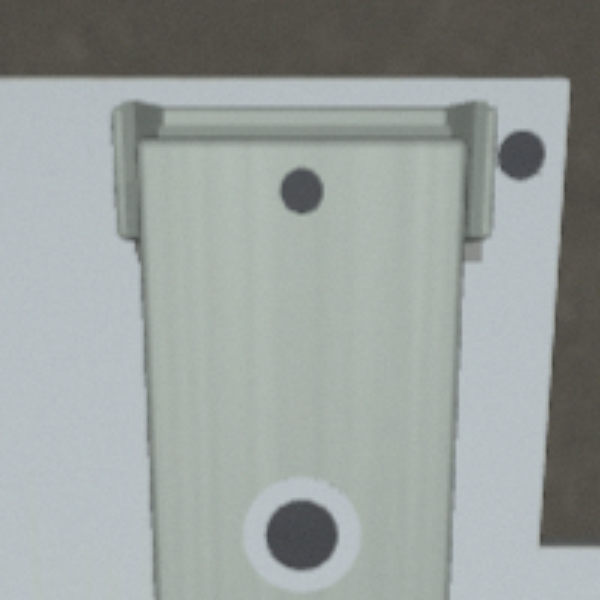

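```bash
python3 - <<'E'
from h import *
d=snapshot("wrist");s=get_state();t=s["tool_pos"]
q=s["ee_rot"];Rm=R.from_quat([q[1],q[2],q[3],q[0]])
f=lambda u,v,z:(Rm.inv().apply(np.r_[ray(d,[220+u/3,40+v/3],z)[0]-t[:2],0])*1000).round(1)[:2]
zt=t[2]-.007+.034
print("block end",f(302,140,zt))
print("wall outer",f(302,107,.033),"mid",f(302,125,.033),"loc front tip",f(125,240,.033),"plate",f(570,78,.01))
E
```

```text
block end [  -1.2 -101.1]
wall outer [  -1.1 -111. ] mid [  -1.1 -108.2] loc front tip [-32.3 -89.6] plate [  49.7 -119.4]
```

```bash
python3 -m creep '[[[0,0.7,8],[0,0,0]],[[0,0,8],[0,0,0]],[[0,0,4],[0,0,0]],[[0,0,0],[0,0,0]]]'; python3 -m creep '[[[0,0,4],[0,0,0]],[[0,0,3],[0,0,0]],[[0,0,1],[0,0,0]],[[0,0,0],[0,0,0]]]'
```

```text
time_s: 15.58
tool_pos: [0.5513, 0.0047, 0.0242]
ee_rot: [-0.0, 1.0, -0.016, -0.001]
wrist_force: [0.2, -0.2, -8.1]
grip_width: 0.0453
time_s: 16.08
tool_pos: [0.5519, 0.0046, 0.017]
ee_rot: [-0.0, 1.0, -0.016, 0.0]
wrist_force: [-0.2, 0.8, -6.8]
grip_width: 0.0462
```

```bash
python3 -m creep '[[[0,0,1.5],[0,0,0]],[[0,0,0],[0,0,0]]]';  python3 -m creep '[[[0,0,0],[0,0,0]],[[0,0,0],[0,0,0]],[[0,0,0],[0,0,0]]]' -0.28; python3 -m creep '[[[0,0,-25],[0,0,0]],[[0,0,-50],[0,0,0]],[[0,0,-50],[0,0,0]],[[0,0,-60],[0,0,0]],[[0,0,-50],[0,0,0]],[[0,0,0],[0,0,0]]]'; python3 - <<'E'
from h import *
d=snapshot("wrist");im=d["img"];cv2.imwrite(f"pics/b5.png",im[:,:,::-1])
E
python3 go.py 0.6193 -0.0635 0.19 88
```

```text
time_s: 16.32
tool_pos: [0.552, 0.0046, 0.017]
ee_rot: [0.0, 1.0, -0.016, 0.0]
wrist_force: [-3.8, 0.0, 3.7]
grip_width: 0.0457
time_s: 16.7
tool_pos: [0.5525, 0.0045, 0.0157]
ee_rot: [-0.0, 1.0, -0.016, 0.001]
wrist_force: [0.0, 0.4, -0.7]
grip_width: 0.0604
time_s: 17.45
tool_pos: [0.5544, 0.0044, 0.2566]
ee_rot: [0.0, 1.0, -0.016, 0.006]
wrist_force: [-0.3, -0.9, 0.7]
grip_width: 0.0604
turn [  0.3  -0.3 -89.8] rows>= 9 shift [-65.6  68.6  63.1] rows>= 3 t 17.5 w 0.0602
```

View pics/b5.png

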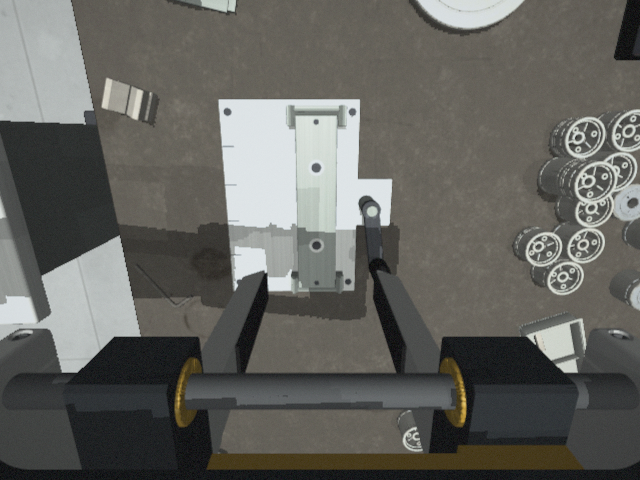

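The block sits between the locators, with both ends inside at (316,112) and (318,285). Next I close the lever; its knob is at about (375,262).

```bash
python3 -m creep '[[[0,0,0],[0,0,-9]],[[0,0,0],[0,0,-9]],[[0,0,0],[0,0,-9]],[[0,0,0],[0,0,-9]],[[0,0,0],[0,0,-9]],[[0,0,0],[0,0,-9]],[[0,0,0],[0,0,-9]],[[0,0,0],[0,0,-9]],[[0,0,0],[0,0,-9]],[[0,0,0],[0,0,-9]]]' -0.06;  python3 -m creep '[[[-33,34,30],[0,0,0]],[[-33,34,33],[0,0,0]],[[0,0,0],[0,0,0]],[[0,0,0],[0,0,0]]]'; python3 go.py 0.6193 -0.0635 0.063 88
```

```text
time_s: 18.75
tool_pos: [0.551, 0.0046, 0.2475]
ee_rot: [-0.002, 0.716, 0.698, -0.001]
wrist_force: [-0.4, -0.1, 0.1]
grip_width: 0.05
time_s: 19.25
tool_pos: [0.6168, -0.0631, 0.186]
ee_rot: [-0.001, 0.718, 0.696, -0.001]
wrist_force: [0.5, 0.1, 0.1]
grip_width: 0.0498
turn [-0.2 -0.1  0.2] rows>= 1 shift [ -0.3   2.5 123. ] rows>= 3 t 19.25 w 0.0498
```

```bash
python3 -m creep '[[[0,2.5,40],[0,0,0]],[[0,0,40],[0,0,0]],[[0,0,25],[0,0,0]],[[0,0,18],[0,0,0]],[[0,0,0],[0,0,0]],[[0,0,0],[0,0,0]]]'; python3 -m creep '[[[0,0,0],[0,0,0]],[[0,0,0],[0,0,0]],[[0,0,0],[0,0,0]],[[0,0,0],[0,0,0]],[[0,0,0],[0,0,0]]]' 1 15;python3 go.py 0.5480 0.0055 0.0633 -1.8
```

```text
time_s: 20.0
tool_pos: [0.6212, -0.0635, 0.0664]
ee_rot: [0.001, 0.718, 0.696, 0.001]
wrist_force: [0.2, 0.3, 0.2]
grip_width: 0.05
time_s: 20.62
tool_pos: [0.6204, -0.0638, 0.0648]
ee_rot: [0.0, 0.718, 0.696, 0.0]
wrist_force: [0.1, -0.0, 0.6]
grip_width: 0.0216
turn [ 0. -0. 90.] rows>= 9 shift [-74.5 -67.    1.5] rows>= 3 t 20.625 w 0.0216
```

```bash
python3 -m creep '[[[-0.5,-9.2,0],[0,0,8]],[[-0.5,-9.2,0],[0,0,8]],[[-0.5,-9.2,0],[0,0,8]],[[-0.5,-9.2,0],[0,0,8]],[[-0.5,-9.2,0],[0,0,8]],[[-0.5,-9.2,0],[0,0,8]],[[-0.5,-9.2,0],[0,0,8]],[[-0.5,-9.2,0],[0,0,8]],[[-0.5,-9.2,0],[0,0,8]],[[-0.5,-9.2,0],[0,0,8]],[[-0.5,-9.2,0],[0,0,8]],[[0,0,0],[0,0,0]]]'; python3 -m creep '[[[-0.3,-4.6,0],[0,0,4]],[[-0.3,-4.6,0],[0,0,4]],[[0,0,0],[0,0,0]]]';python3 -m creep '[[[0,-1,0],[0,0,0.5]],[[0,0,0],[0,0,0]]]'
```

```text
time_s: 22.12
tool_pos: [0.5489, -0.0061, 0.0648]
ee_rot: [0.0, 1.0, 0.003, 0.001]
wrist_force: [0.9, -0.5, 0.1]
grip_width: 0.0214
time_s: 22.5
tool_pos: [0.5484, 0.0028, 0.0648]
ee_rot: [-0.0, 0.998, -0.067, 0.0]
wrist_force: [-0.4, -0.6, 1.8]
grip_width: 0.0215
time_s: 22.75
tool_pos: [0.5485, 0.0035, 0.0647]
ee_rot: [0.0, 0.997, -0.072, 0.0]
wrist_force: [-1.1, -1.4, 3.1]
grip_width: 0.0214
```

```bash
python3 -m creep '[[[0,-1,0],[0,0,0]],[[0,-1,0],[0,0,0]],[[0,0,0],[0,0,0]]]';python3 -m creep '[[[0,-1,0],[0,0,0]],[[0,0,0],[0,0,0]]]';python3 -m creep '[[[0,-1,0],[0,0,0]],[[0,0,0],[0,0,0]]]'
```

```text
time_s: 23.12
tool_pos: [0.5485, 0.0049, 0.0647]
ee_rot: [0.001, 0.997, -0.073, -0.0]
wrist_force: [-2.8, -5.4, 4.0]
grip_width: 0.0214
time_s: 23.38
tool_pos: [0.5485, 0.005, 0.0647]
ee_rot: [0.002, 0.997, -0.073, -0.0]
wrist_force: [-2.1, -7.0, 4.6]
grip_width: 0.0216
time_s: 23.62
tool_pos: [0.5485, 0.005, 0.0647]
ee_rot: [0.003, 0.997, -0.073, -0.0]
wrist_force: [-3.9, -8.7, 4.5]
grip_width: 0.0215
```

```bash
python3 -m creep '[[[0,1.5,0],[0,0,0]],[[0,0,0],[0,0,0]]]'; python3 -m creep '[[[0,0,0],[0,0,0]],[[0,0,0],[0,0,0]],[[0,0,0],[0,0,0]],[[0,0,-30],[0,0,0]],[[0,0,-50],[0,0,0]],[[0,0,-50],[0,0,0]],[[0,0,-50],[0,0,0]],[[0,0,0],[0,0,0]]]' 0; python3 go.py 0.54 0.15 0.27 86
```

```text
time_s: 23.88
tool_pos: [0.5485, 0.005, 0.0647]
ee_rot: [0.001, 0.997, -0.073, -0.0]
wrist_force: [-3.1, -4.8, 4.5]
grip_width: 0.0214
time_s: 24.88
tool_pos: [0.5511, 0.0067, 0.2502]
ee_rot: [-0.0, 0.997, -0.072, 0.005]
wrist_force: [0.3, -0.0, 0.0]
grip_width: 0.047
turn [  0.5  -0.5 -94.3] rows>= 10 shift [142.2 -21.  -19.8] rows>= 3 t 24.875 w 0.047
```

```bash
python3 -m creep '[[[0,0,0],[0,0,-9.8]],[[0,0,0],[0,0,-9.8]],[[0,0,0],[0,0,-9.8]],[[0,0,0],[0,0,-9.8]],[[0,0,0],[0,0,-9.8]],[[0,0,0],[0,0,-9.8]],[[0,0,0],[0,0,-9.8]],[[0,0,0],[0,0,-9.8]],[[0,0,0],[0,0,-9.8]],[[0,0,0],[0,0,-9.8]]]'; python3 go.py 0.46 0.28 0.30 90
```

```text
time_s: 26.12
tool_pos: [0.5482, 0.0068, 0.2424]
ee_rot: [-0.001, 0.707, 0.707, -0.001]
wrist_force: [0.6, 1.0, 0.2]
grip_width: 0.0473
turn [-0.2 -0.   0. ] rows>= 1 shift [273.2 -88.2 -57.6] rows>= 6 t 26.125 w 0.0473
```

```bash
python3 -m creep '[[[45,-15,-10],[0,0,0]],[[45,-15,-10],[0,0,0]],[[45,-15,-10],[0,0,0]],[[45,-15,-10],[0,0,0]],[[46,-15,-10],[0,0,0]],[[46,-13,-8],[0,0,0]],[[0,0,0],[0,0,0]],[[0,0,0],[0,0,0]]]'
python3 - <<'E'
from h import *
d=snapshot("wrist");im=d["img"];cv2.imwrite(f"pics/c1.png",im[:,:,::-1])
d=snapshot("top");cv2.imwrite("pics/c1t.png",d["img"][:,:,::-1])
E
```

```text
time_s: 27.12
tool_pos: [0.462, 0.2785, 0.301]
ee_rot: [-0.0, 0.709, 0.705, -0.001]
wrist_force: [-0.5, -0.2, -0.2]
grip_width: 0.047
```

View pics/c1.png

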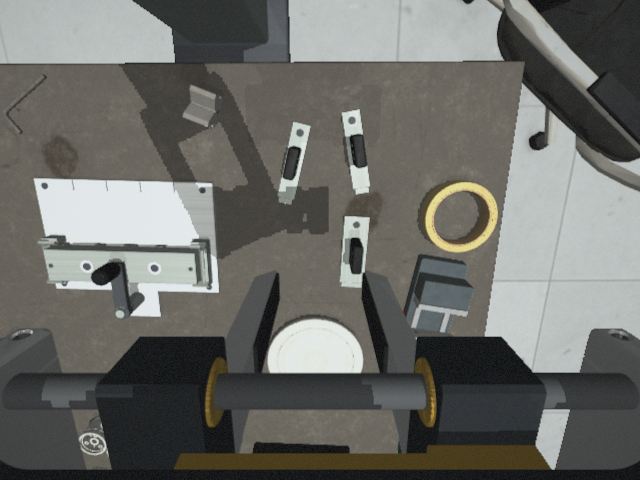

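All three blades are visible in the wrist view: narrow B at (292,160), narrow A at (357,150) and wide at (355,250). Holes are at the robot-side ends. The lever lies shut across the block's middle.

```bash
cat > bl.py <<'E'
from h import *; import sys
# bl.py cam x0,x1,y0,y1 ... : plate outlines of the blades in pixel boxes
d=snapshot(sys.argv[1]);im=d["img"]
for b in sys.argv[2:]:
    x0,x1,y0,y1=map(int,b.split(","))
    m=np.zeros(im.shape[:2],np.uint8);m[y0:y1,x0:x1]=im[y0:y1,x0:x1].min(2)>112
    k,l,st,_=cv2.connectedComponentsWithStats(m);m=np.isin(l,[i for i in range(1,k) if st[i][4]>40])
    p=ray(d,np.argwhere(m)[:,::-1].astype(float),.006);c,s,a=rect(p)
    a=(a+90)%180-90; u=np.array([np.cos(np.radians(a)),np.sin(np.radians(a))])
    print(b,"mid",c,"size",s,"x-dir",a,"origin",(c-5*u).round(1))
E
python3 bl.py wrist 270,315,115,210 335,375,105,198 335,375,208,295; python3 bl.py top 222,255,265,325 190,216,272,330 190,218,215,270
```

```text
270,315,115,210 mid [417.  240.1] size [24.9, 109.9] x-dir -14.299999999999997 origin [412.2 241.3]
335,375,105,198 mid [402.8 326.1] size [24.8, 110.3] x-dir 9.700000000000003 origin [397.9 325.3]
335,375,208,295 mid [544.7 325.6] size [36.9, 110.5] x-dir -3.4000000000000057 origin [539.7 325.9]
222,255,265,325 mid [420.  240.5] size [33.3, 110.2] x-dir -18.099999999999994 origin [415.2 242.1]
190,216,272,330 mid [402.3 328.4] size [27.3, 107.8] x-dir 11.599999999999994 origin [397.4 327.4]
190,218,215,270 mid [577.2 331. ] size [65.8, 76.8] x-dir 1.9000000000000057 origin [572.2 330.8]
```

```bash
python3 go.py 0.4127 0.2423 0.016 75.7
```

```text
turn [-0.   0.  13.9] rows>= 2 shift [-46.6 -39.6 285.9] rows>= 6 t 27.325 w 0.0468
```

```bash
python3 -m creep '[[[0,0,0],[0,0,7]],[[0,0,0],[0,0,6.9]],[[-23.3,-20,45],[0,0,0]],[[-23.3,-19.6,50],[0,0,0]],[[0,0,50],[0,0,0]],[[0,0,50],[0,0,0]],[[0,0,40],[0,0,0]],[[0,0,30],[0,0,0]],[[0,0,15],[0,0,0]],[[0,0,6],[0,0,0]],[[0,0,0],[0,0,0]]]'; python3 -m creep '[[[0,0,0],[0,0,0]],[[0,0,0],[0,0,0]],[[0,0,0],[0,0,0]],[[0,0,0],[0,0,0]],[[0,0,0],[0,0,0]],[[0,0,0],[0,0,0]]]' 1 30; python3 -m creep '[[[0,0,-10],[0,0,0]],[[0,0,-20],[0,0,0]],[[0,0,-30],[0,0,0]],[[0,0,-30],[0,0,0]],[[0,0,0],[0,0,0]],[[0,0,0],[0,0,0]]]'; python3 go.py 0.45 0.05 0.09 88.2
```

```text
time_s: 28.7
tool_pos: [0.4131, 0.2435, 0.0172]
ee_rot: [0.0, 0.789, 0.614, 0.001]
wrist_force: [0.1, 1.1, 0.6]
grip_width: 0.0472
time_s: 29.45
tool_pos: [0.4125, 0.2434, 0.0168]
ee_rot: [0.0, 0.789, 0.614, 0.0]
wrist_force: [-0.6, -1.2, 2.8]
grip_width: 0.0147
time_s: 30.2
tool_pos: [0.4117, 0.2432, 0.1052]
ee_rot: [-0.0, 0.789, 0.614, -0.001]
wrist_force: [-0.2, -0.7, -1.5]
grip_width: 0.0135
turn [ -0.1   0.  -12.4] rows>= 2 shift [-191.9   44.4   15.2] rows>= 4 t 30.2 w 0.0135
```

```bash
python3 -m creep '[[[0,0,0],[0,0,-6.2]],[[0,0,0],[0,0,-6.3]],[[-40,0,0],[0,0,0]],[[-40,8,0],[0,0,0]],[[-40,10,0],[0,0,0]],[[-40,10,0],[0,0,0]],[[-40,10,0],[0,0,0]],[[-40,8,0],[0,0,0]],[[-17,2,0],[0,0,0]],[[0,0,0],[0,0,0]],[[0,0,0],[0,0,0]]]'; python3 go.py 0.4563 -0.0156 0.04 88.2
```

```text
time_s: 31.58
tool_pos: [0.4522, -0.0137, 0.1059]
ee_rot: [-0.001, 0.717, 0.697, -0.0]
wrist_force: [0.2, 0.5, -1.3]
grip_width: 0.0139
turn [-0.1 -0.1  0.1] rows>= 1 shift [-1.7  4.1 65.9] rows>= 2 t 31.575 w 0.0139
```

```bash
python3 -m creep '[[[-1.7,0,30],[0,0,0]],[[0,0,30],[0,0,0]],[[0,0,5],[0,0,0]],[[0,0,0],[0,0,0]],[[0,0,0],[0,0,0]]]'; python3 - <<'E'
from h import *
d=snapshot("wrist");im=d["img"];cv2.imwrite(f"pics/d1.png",im[:,:,::-1])
E
```

```text
time_s: 32.2
tool_pos: [0.4538, -0.0164, 0.043]
ee_rot: [0.001, 0.717, 0.697, 0.001]
wrist_force: [0.2, -1.0, -1.1]
grip_width: 0.0136
```

View pics/d1.png

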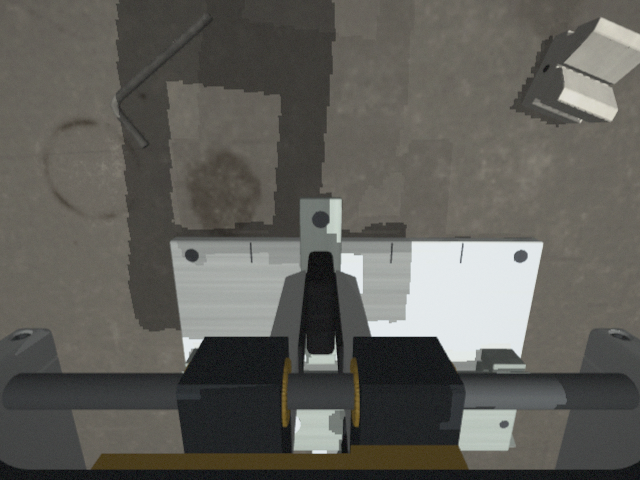

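The wrist view shows the blade's tail at columns 300–341 and the apron's slot ticks at 251, 391 and 462. The tick for this slot is hidden under the blade near 321. I'll check the lateral alignment.

```bash
cat > al.py <<'E'
from h import *
# nest y of ticks / tail edges: finds plate's front corners by ray; prints in tool frame and nest frame
d=snapshot("wrist");s=get_state();t=s["tool_pos"];q=s["ee_rot"];Rm=R.from_quat([q[1],q[2],q[3],q[0]])
f=lambda u,v,z:(Rm.inv().apply(np.r_[ray(d,[u,v],z)[0]-t[:2],0])*1000).round(1)[:2]
print("yaw",round(np.degrees(np.arctan2(*Rm.as_matrix()[[1,0],0])),2))
E
cat al.py - > /tmp/a.py <<'E'
print("corners",f(172,240,.01),f(543,241,.01));print("ticks",f(251,251,.01),f(391,251,.01),f(462,251,.01))
zb=t[2]-.0168+.006
print("tail",f(300,200,zb),f(341.5,200,zb),"rear of hole",f(300,245,zb),f(341.5,245,zb),"hole",f(321,219,zb))
E
PYTHONPATH=. python3 /tmp/a.py
```

```text
Traceback (most recent call last):
  File "h.py", line 1, in <module>
    from station import *
ModuleNotFoundError: No module named 'station'
```

```bash
cp /tmp/a.py a.py; python3 a.py
```

```text
yaw 88.3
corners [-96.2 -18.2] [143.8 -17.3]
ticks [-45.6 -10.6] [ 45.8 -10.5] [ 92.2 -10.5]
tail [-11.6 -48.5] [ 11.6 -48.5] rear of hole [-12.1 -22. ] [ 12. -22.] hole [  0.1 -37.6]
```

```bash
python3 -m creep '[[[0,0,8],[0,0,0]],[[0,0,6],[0,0,0]],[[0,0,2],[0,0,0]],[[0,0,0],[0,0,0]],[[0,0,0],[0,0,0]]]';python3 -m creep '[[[0,0,1],[0,0,0]],[[0,0,0],[0,0,0]]]'
```

```text
time_s: 32.92
tool_pos: [0.4527, -0.0166, 0.0267]
ee_rot: [-0.0, 0.718, 0.696, -0.0]
wrist_force: [-3.4, 0.7, 7.1]
grip_width: 0.0139
time_s: 33.17
tool_pos: [0.4527, -0.0166, 0.0267]
ee_rot: [0.0, 0.718, 0.696, -0.0]
wrist_force: [-5.9, 0.8, 13.2]
grip_width: 0.0141
```

```bash
python3 -m creep '[[[0,0,-1.5],[0,0,0]],[[0,4,0],[0,0,0]],[[0,4,0],[0,0,0]],[[0,4,0],[0,0,0]],[[0,4,0],[0,0,0]],[[0,4,0],[0,0,0]],[[0,0,0],[0,0,0]]]';python3 -m creep '[[[0,4,0],[0,0,0]],[[0,4,0],[0,0,0]],[[0,4,0],[0,0,0]],[[0,4,0],[0,0,0]],[[0,4,0],[0,0,0]],[[0,0,0],[0,0,0]]]'
```

```text
time_s: 34.05
tool_pos: [0.4727, -0.0173, 0.0267]
ee_rot: [-0.0, 0.718, 0.696, -0.0]
wrist_force: [-3.4, 0.2, 5.4]
grip_width: 0.0141
time_s: 34.8
tool_pos: [0.4927, -0.0179, 0.0267]
ee_rot: [-0.0, 0.718, 0.696, -0.0]
wrist_force: [-3.4, 0.2, 6.9]
grip_width: 0.0135
```

```bash
python3 -m creep '[[[0,4,0],[0,0,0]],[[0,3,0],[0,0,0]],[[0,0,0],[0,0,0]]]';python3 -m creep '[[[0,2,0],[0,0,0]],[[0,0,0],[0,0,0]]]';python3 -m creep '[[[0,2,0],[0,0,0]],[[0,0,0],[0,0,0]]]';python3 -m creep '[[[0,1.5,0],[0,0,0]],[[0,0,0],[0,0,0]]]'
```

```text
time_s: 35.17
tool_pos: [0.4995, -0.0181, 0.0267]
ee_rot: [-0.0, 0.718, 0.696, -0.0]
wrist_force: [-2.8, 0.5, 6.0]
grip_width: 0.0138
time_s: 35.42
tool_pos: [0.5013, -0.0181, 0.0267]
ee_rot: [-0.0, 0.718, 0.696, -0.0]
wrist_force: [-4.5, 0.6, 7.1]
grip_width: 0.0138
time_s: 35.67
tool_pos: [0.5033, -0.0182, 0.0267]
ee_rot: [-0.0, 0.718, 0.696, -0.0]
wrist_force: [-3.7, 0.7, 7.2]
grip_width: 0.0142
time_s: 35.92
tool_pos: [0.5048, -0.0182, 0.0267]
ee_rot: [-0.0, 0.718, 0.696, -0.0]
wrist_force: [-5.4, 0.1, 7.3]
grip_width: 0.0141
```

```bash
python3 -m creep '[[[0,2,0],[0,0,0]],[[0,0,0],[0,0,0]]]';python3 -m creep '[[[0,1.5,0],[0,0,0]],[[0,0,0],[0,0,0]]]';python3 -m creep '[[[0,1.5,0],[0,0,0]],[[0,0,0],[0,0,0]]]'
```

```text
time_s: 36.17
tool_pos: [0.5064, -0.0183, 0.0267]
ee_rot: [-0.001, 0.718, 0.696, -0.001]
wrist_force: [-6.2, -0.4, 8.1]
grip_width: 0.0141
time_s: 36.42
tool_pos: [0.5064, -0.0183, 0.0268]
ee_rot: [-0.002, 0.718, 0.696, -0.002]
wrist_force: [-9.9, -0.7, 11.8]
grip_width: 0.0136
time_s: 36.67
tool_pos: [0.5073, -0.0184, 0.0269]
ee_rot: [-0.002, 0.718, 0.697, -0.002]
wrist_force: [-12.0, 0.4, 13.3]
grip_width: 0.0135
```

```bash
python3 -m creep '[[[0,0,0],[0,0,0]],[[0,0,0],[0,0,0]],[[0,0,0],[0,0,0]]]' 0.36; python3 -m creep '[[[0,0,-30],[0,0,0]],[[0,0,-40],[0,0,0]],[[0,0,-50],[0,0,0]],[[0,-20,-50],[0,0,0]],[[0,-30,-50],[0,0,0]],[[0,-30,-30],[0,0,0]],[[0,0,0],[0,0,0]],[[0,0,0],[0,0,0]]]' ; python3 - <<'E'
from h import *
d=snapshot("wrist");im=d["img"];cv2.imwrite(f"pics/e1.png",im[:,:,::-1])
E
python3 go.py 0.398 0.326 0.10 99.7
```

```text
time_s: 37.05
tool_pos: [0.5102, -0.0183, 0.0256]
ee_rot: [-0.0, 0.718, 0.696, 0.0]
wrist_force: [-0.2, -0.2, -0.5]
grip_width: 0.0302
time_s: 38.05
tool_pos: [0.4304, -0.0159, 0.2745]
ee_rot: [-0.001, 0.718, 0.696, -0.0]
wrist_force: [0.2, -0.5, -0.3]
grip_width: 0.0298
turn [ -0.2  -0.1 -11.4] rows>= 2 shift [342.4  25.8 173.8] rows>= 8 t 38.1 w 0.0303
```

View pics/e1.png

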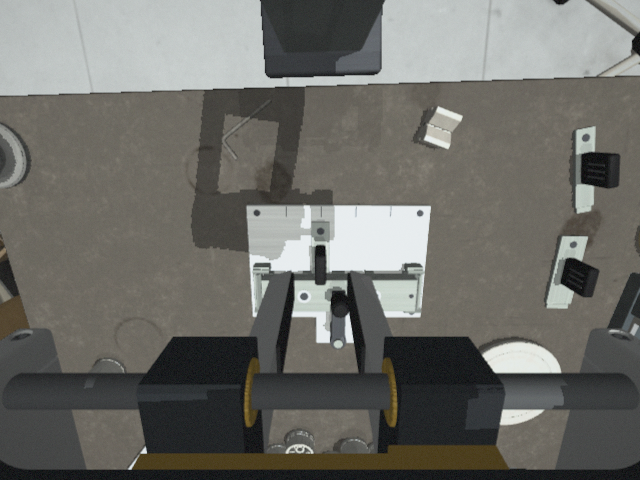

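Narrow blade B sits in slot 3, with its rib at (320,265) touching the block. Next is blade A.

```bash
python3 -m creep '[[[20,0,0],[0,0,-5.7]],[[30,0,0],[0,0,-5.7]],[[45,3,0],[0,0,0]],[[45,3,0],[0,0,0]],[[45,3,0],[0,0,0]],[[45,4,0],[0,0,0]],[[45,4,0],[0,0,0]],[[45,4,0],[0,0,0]],[[20,4,0],[0,0,0]],[[0,0,0],[0,0,0]],[[0,0,0],[0,0,0]]]' 0
python3 - <<'E'
from h import *
d=snapshot("wrist")
print(proj(d,[[.3979,.3253,.006],[.5397,.3259,.006]]).round())
E
python3 go.py 0.398 0.326 0.10 99.7
```

```text
time_s: 39.48
tool_pos: [0.4049, 0.323, 0.2754]
ee_rot: [0.0, 0.645, 0.764, -0.001]
wrist_force: [0.5, 0.1, -0.9]
grip_width: 0.047
[[323. 195.]
 [307. 292.]]
turn [-0.   0.  -0.1] rows>= 1 shift [  4.2  -6.3 175.8] rows>= 4 t 39.525 w 0.0469
```

```bash
python3 bl.py wrist 290,355,140,244 270,340,248,340
```

```text
290,355,140,244 mid [402.3 326. ] size [24.4, 109.6] x-dir 9.299999999999997 origin [397.4 325.2]
270,340,248,340 mid [544.4 325.6] size [36.9, 110.5] x-dir -3.299999999999997 origin [539.4 325.9]
```

```bash
python3 -m creep '[[[4.2,-6.3,50],[0,0,0.3]],[[0,0,50],[0,0,0]],[[0,0,50],[0,0,0]],[[0,0,50],[0,0,0]],[[0,0,35],[0,0,0]],[[0,0,18],[0,0,0]],[[0,0,5.5],[0,0,0]],[[0,0,0],[0,0,0]]]'; python3 -m creep '[[[0,0,0],[0,0,0]],[[0,0,0],[0,0,0]],[[0,0,0],[0,0,0]],[[0,0,0],[0,0,0]],[[0,0,0],[0,0,0]],[[0,0,0],[0,0,0]]]' 1 30; python3 -m creep '[[[0,0,-10],[0,0,0]],[[0,0,-20],[0,0,0]],[[0,0,-30],[0,0,0]],[[0,0,-30],[0,0,0]],[[0,0,0],[0,0,0]],[[0,0,0],[0,0,0]]]'; python3 go.py 0.453 0.0293 0.105 88.2
```

```text
time_s: 40.58
tool_pos: [0.3986, 0.3275, 0.0187]
ee_rot: [0.0, 0.647, 0.762, 0.001]
wrist_force: [-0.2, 0.2, 0.1]
grip_width: 0.0473
time_s: 41.32
tool_pos: [0.3978, 0.3272, 0.0178]
ee_rot: [0.0, 0.647, 0.763, 0.0]
wrist_force: [-0.3, -1.5, 2.5]
grip_width: 0.0138
time_s: 42.08
tool_pos: [0.3969, 0.3268, 0.1062]
ee_rot: [-0.0, 0.647, 0.763, -0.001]
wrist_force: [-0.2, -0.4, -1.8]
grip_width: 0.0139
turn [-0.1  0.  11.2] rows>= 2 shift [-295.6   65.4    1.2] rows>= 7 t 42.075 w 0.0139
```

```bash
python3 -m creep '[[[0,0,0],[0,0,5.6]],[[0,0,0],[0,0,5.6]],[[-45,5,0],[0,0,0]],[[-45,10,0],[0,0,0]],[[-45,10,0],[0,0,0]],[[-45,10,0],[0,0,0]],[[-45,10,0],[0,0,0]],[[-45,10,0],[0,0,0]],[[-25,10.4,0],[0,0,0]],[[0,0,30],[0,0,0]],[[0,0,30],[0,0,0]],[[0,0,0],[0,0,0]]]'; python3 -m creep '[[[0,0,0],[0,0,0]]]';  python3 go.py 0.453 0.0296 0.043 88.2
python3 - <<'E'
from h import *
d=snapshot("wrist");im=d["img"];cv2.imwrite(f"pics/d2.png",im[:,:,::-1])
E
```

```text
time_s: 43.58
tool_pos: [0.4498, 0.0304, 0.0432]
ee_rot: [-0.004, 0.718, 0.696, -0.003]
wrist_force: [-0.1, 0.0, -1.2]
grip_width: 0.0136
time_s: 43.7
tool_pos: [0.4536, 0.0304, 0.0474]
ee_rot: [-0.0, 0.718, 0.696, -0.0]
wrist_force: [-0.3, 0.4, -0.9]
grip_width: 0.0143
turn [-0. -0. -0.] rows>= 1 shift [-0.8 -0.5  4.4] rows>= 1 t 43.7 w 0.0143
```

View pics/d2.png

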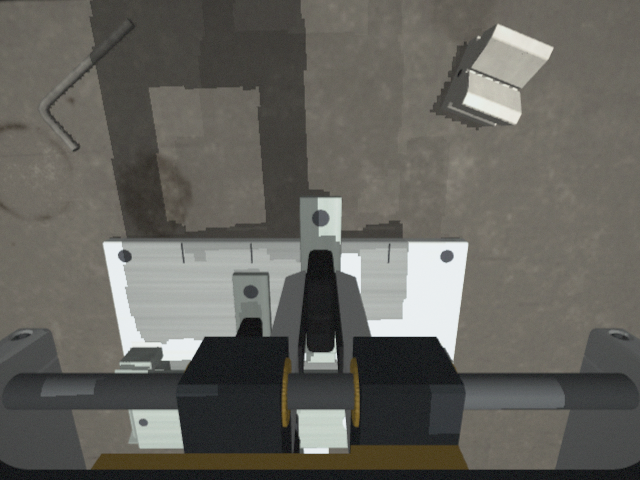

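The tail is centred at column 320.8 and the slot tick interpolates to 320, so I'll trim by −0.7 mm and insert.

```bash
python3 -m creep '[[[-0.7,0,8],[0,0,0]],[[0,0,8],[0,0,0]],[[0,0,3.5],[0,0,0]],[[0,0,0],[0,0,0]],[[0,0,0],[0,0,0]]]';python3 -m creep '[[[0,4,0],[0,0,0]],[[0,4,0],[0,0,0]],[[0,4,0],[0,0,0]],[[0,4,0],[0,0,0]],[[0,4,0],[0,0,0]],[[0,0,0],[0,0,0]]]'
```

```text
time_s: 44.38
tool_pos: [0.4536, 0.0296, 0.0279]
ee_rot: [-0.0, 0.718, 0.696, 0.0]
wrist_force: [0.2, 0.3, -0.7]
grip_width: 0.0138
time_s: 45.12
tool_pos: [0.4739, 0.0289, 0.028]
ee_rot: [0.0, 0.718, 0.696, 0.0]
wrist_force: [0.3, 0.5, -1.5]
grip_width: 0.0138
```

```bash
python3 -m creep '[[[0,4,0.3],[0,0,0]],[[0,4,0.3],[0,0,0]],[[0,4,0],[0,0,0]],[[0,4,0],[0,0,0]],[[0,4,0],[0,0,0]],[[0,4,0],[0,0,0]],[[0,2,0],[0,0,0]],[[0,0,0],[0,0,0]]]';python3 -m creep '[[[0,2,0],[0,0,0]],[[0,2,0],[0,0,0]],[[0,0,0],[0,0,0]]]';python3 -m creep '[[[0,2,0],[0,0,0]],[[0,0,0],[0,0,0]]]';python3 -m creep '[[[0,1.5,0],[0,0,0]],[[0,0,0],[0,0,0]]]'
```

```text
time_s: 46.12
tool_pos: [0.5001, 0.0281, 0.0278]
ee_rot: [0.0, 0.718, 0.696, 0.0]
wrist_force: [-3.3, -0.3, 5.2]
grip_width: 0.0141
time_s: 46.5
tool_pos: [0.5039, 0.028, 0.0278]
ee_rot: [0.0, 0.718, 0.696, 0.0]
wrist_force: [-2.9, -0.1, 5.4]
grip_width: 0.0142
time_s: 46.75
tool_pos: [0.5059, 0.0279, 0.0278]
ee_rot: [0.0, 0.718, 0.696, 0.0]
wrist_force: [-3.0, 0.0, 5.6]
grip_width: 0.014
time_s: 47.0
tool_pos: [0.5073, 0.0279, 0.0278]
ee_rot: [0.0, 0.718, 0.696, 0.0]
wrist_force: [-3.5, 0.1, 5.7]
grip_width: 0.0139
```

```bash
python3 -m creep '[[[0,1.5,0],[0,0,0]],[[0,0,0],[0,0,0]]]';python3 -m creep '[[[0,1.5,0],[0,0,0]],[[0,0,0],[0,0,0]]]';python3 -m creep '[[[0,1,0],[0,0,0]],[[0,0,0],[0,0,0]]]'
```

```text
time_s: 47.25
tool_pos: [0.5088, 0.0278, 0.0278]
ee_rot: [0.0, 0.718, 0.696, 0.0]
wrist_force: [-2.4, -0.4, 4.9]
grip_width: 0.014
time_s: 47.5
tool_pos: [0.5091, 0.0278, 0.0279]
ee_rot: [-0.001, 0.718, 0.696, -0.001]
wrist_force: [-7.5, -0.8, 8.7]
grip_width: 0.0136
time_s: 47.75
tool_pos: [0.5091, 0.0278, 0.0279]
ee_rot: [-0.002, 0.718, 0.696, -0.002]
wrist_force: [-9.9, -0.2, 11.1]
grip_width: 0.0139
```

Contact. Release and go for the wide blade.

```bash
python3 -m creep '[[[0,0,0],[0,0,0]],[[0,0,0],[0,0,0]],[[0,0,0],[0,0,0]]]' 0.36; python3 -m creep '[[[0,0,-30],[0,0,0]],[[0,0,-40],[0,0,0]],[[0,0,-50],[0,0,0]],[[20,0,-50],[0,0,0]],[[40,0,-50],[0,0,-1]],[[45,0,-30],[0,0,-1]],[[45,0,0],[0,0,-1]],[[45,0,0],[0,0,0]],[[45,0,0],[0,0,0]],[[30,0,0],[0,0,0]],[[0,0,0],[0,0,0]],[[0,0,0],[0,0,0]]]'; python3 - <<'E'
from h import *
d=snapshot("wrist");im=d["img"];cv2.imwrite("pics/e2.png",im[:,:,::-1])
print(proj(d,[[.485,.3259,.006],[.605,.3259,.006]]).round())
E
python3 go.py 0.5397 0.3265 0.017 86.7
```

```text
time_s: 48.12
tool_pos: [0.5114, 0.0278, 0.027]
ee_rot: [0.0, 0.718, 0.696, 0.0]
wrist_force: [-0.2, -0.5, 0.2]
grip_width: 0.03
time_s: 49.62
tool_pos: [0.5112, 0.2962, 0.2759]
ee_rot: [0.0, 0.7, 0.714, -0.0]
wrist_force: [-0.1, -0.3, -0.6]
grip_width: 0.03
[[344. 180.]
 [341. 266.]]
turn [0.  0.  4.4] rows>= 1 shift [ 32.3  26.7 259.1] rows>= 6 t 49.675 w 0.0301
```

View pics/e2.png

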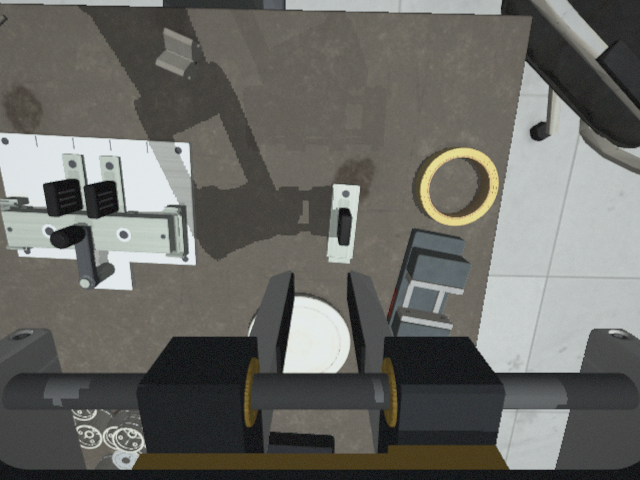

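Both narrow blades are in. The wide blade is at (344,223) and I'll re-measure it.

```bash
python3 bl.py wrist 322,366,175,272
```

```text
322,366,175,272 mid [544.7 325.9] size [36.9, 110.3] x-dir -3.5999999999999943 origin [539.7 326.2]
```

```bash
python3 -m creep '[[[16,13.5,30],[0,0,4.6]],[[16,13.5,40],[0,0,0]],[[0,0,50],[0,0,0]],[[0,0,50],[0,0,0]],[[0,0,40],[0,0,0]],[[0,0,30],[0,0,0]],[[0,0,15],[0,0,0]],[[0,0,4],[0,0,0]],[[0,0,0],[0,0,0]]]' 0; python3 -m creep '[[[0,0,0],[0,0,0]],[[0,0,0],[0,0,0]],[[0,0,0],[0,0,0]],[[0,0,0],[0,0,0]],[[0,0,0],[0,0,0]],[[0,0,0],[0,0,0]]]' 1 30; python3 -m creep '[[[0,0,-10],[0,0,0]],[[0,0,-20],[0,0,0]],[[0,0,-30],[0,0,0]],[[0,0,-30],[0,0,0]],[[0,0,0],[0,0,0]],[[0,0,0],[0,0,0]]]'; python3 go.py 0.453 0.0757 0.105 88.2
```

```text
time_s: 50.85
tool_pos: [0.5395, 0.3283, 0.0185]
ee_rot: [0.0, 0.728, 0.686, 0.001]
wrist_force: [-0.2, -0.6, 0.9]
grip_width: 0.0472
time_s: 51.6
tool_pos: [0.5387, 0.3281, 0.0175]
ee_rot: [0.0, 0.728, 0.686, 0.0]
wrist_force: [-0.7, -1.0, 3.1]
grip_width: 0.0142
time_s: 52.35
tool_pos: [0.5382, 0.328, 0.1066]
ee_rot: [-0.0, 0.728, 0.686, -0.0]
wrist_force: [0.2, 1.0, -1.5]
grip_width: 0.0139
turn [-0.   0.  -1.6] rows>= 1 shift [-254.9  -77.2    1.6] rows>= 6 t 52.35 w 0.0139
```

```bash
python3 -m creep '[[[0,-20,0],[0,0,-1.6]],[[-45,-20,0],[0,0,0]],[[-45,-17.2,0],[0,0,0]],[[-45,-10,0],[0,0,0]],[[-45,-10,0],[0,0,0]],[[-45,0,0],[0,0,0]],[[-29.9,0,0],[0,0,0]],[[0,0,30],[0,0,0]],[[0,0,30],[0,0,0]],[[0,0,0],[0,0,0]],[[0,0,0],[0,0,0]]]'; python3 go.py 0.453 0.0757 0.043 88.2
python3 - <<'E'
from h import *
d=snapshot("wrist");im=d["img"];cv2.imwrite(f"pics/d3.png",im[150:350,100:500][:,:,::-1])
E
```

```text
time_s: 53.72
tool_pos: [0.4534, 0.0765, 0.0473]
ee_rot: [-0.0, 0.718, 0.696, -0.0]
wrist_force: [0.2, 0.5, -1.8]
grip_width: 0.0141
turn [-0. -0. -0.] rows>= 1 shift [-0.8 -0.3  4.3] rows>= 1 t 53.725 w 0.0141
```

View pics/d3.png

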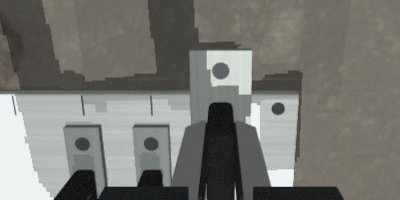

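The tail is centred at crop column 220.8 and the tick extrapolates to 220. I'll trim −0.7 mm and insert.

```bash
python3 -m creep '[[[-0.7,0,8],[0,0,0]],[[0,0,8],[0,0,0]],[[0,0,3.5],[0,0,0]],[[0,0,0],[0,0,0]],[[0,0,0],[0,0,0]]]';python3 -m creep '[[[0,4,0],[0,0,0]],[[0,4,0],[0,0,0]],[[0,4,0],[0,0,0]],[[0,4,0],[0,0,0]],[[0,4,0],[0,0,0]],[[0,0,0],[0,0,0]]]';python3 -m creep '[[[0,4,0],[0,0,0]],[[0,4,0],[0,0,0]],[[0,4,0],[0,0,0]],[[0,4,0],[0,0,0]],[[0,4,0],[0,0,0]],[[0,4,0],[0,0,0]],[[0,0,0],[0,0,0]]]'
```

```text
time_s: 54.4
tool_pos: [0.4534, 0.0757, 0.0276]
ee_rot: [0.0, 0.718, 0.696, 0.0]
wrist_force: [-0.3, -0.8, -1.2]
grip_width: 0.014
time_s: 55.15
tool_pos: [0.4736, 0.075, 0.0277]
ee_rot: [-0.0, 0.718, 0.696, 0.0]
wrist_force: [-0.4, 0.3, -1.5]
grip_width: 0.014
time_s: 56.02
tool_pos: [0.4976, 0.0743, 0.0277]
ee_rot: [0.0, 0.718, 0.696, 0.0]
wrist_force: [0.0, -0.9, -1.0]
grip_width: 0.0143
```

```bash
python3 -m creep '[[[0,2,0.4],[0,0,0]],[[0,2,0],[0,0,0]],[[0,2,0],[0,0,0]],[[0,0,0],[0,0,0]]]';python3 -m creep '[[[0,2,0],[0,0,0]],[[0,0,0],[0,0,0]]]';python3 -m creep '[[[0,1.5,0],[0,0,0]],[[0,0,0],[0,0,0]]]';python3 -m creep '[[[0,1.5,0],[0,0,0]],[[0,0,0],[0,0,0]]]'
```

```text
time_s: 56.52
tool_pos: [0.5037, 0.0741, 0.0275]
ee_rot: [0.0, 0.718, 0.696, 0.0]
wrist_force: [-0.2, 0.1, 0.6]
grip_width: 0.0134
time_s: 56.78
tool_pos: [0.5056, 0.0741, 0.0275]
ee_rot: [0.0, 0.718, 0.696, 0.0]
wrist_force: [0.3, 0.9, 1.9]
grip_width: 0.0141
time_s: 57.02
tool_pos: [0.507, 0.0741, 0.0275]
ee_rot: [0.0, 0.718, 0.696, 0.0]
wrist_force: [-1.9, 0.1, 2.9]
grip_width: 0.014
time_s: 57.28
tool_pos: [0.5085, 0.074, 0.0275]
ee_rot: [0.0, 0.718, 0.696, 0.0]
wrist_force: [-2.3, 0.4, 3.4]
grip_width: 0.014
```

```bash
python3 -m creep '[[[0,1.5,0],[0,0,0]],[[0,0,0],[0,0,0]]]';python3 -m creep '[[[0,1.5,0],[0,0,0]],[[0,0,0],[0,0,0]]]';python3 -m creep '[[[0,1,0],[0,0,0]],[[0,0,0],[0,0,0]]]'
```

```text
time_s: 57.52
tool_pos: [0.509, 0.074, 0.0275]
ee_rot: [-0.001, 0.718, 0.696, -0.001]
wrist_force: [-5.7, 0.2, 6.3]
grip_width: 0.0138
time_s: 57.78
tool_pos: [0.5098, 0.074, 0.0276]
ee_rot: [-0.001, 0.718, 0.696, -0.001]
wrist_force: [-7.8, 1.5, 7.5]
grip_width: 0.0137
time_s: 58.02
tool_pos: [0.5104, 0.0741, 0.0276]
ee_rot: [-0.002, 0.718, 0.696, -0.001]
wrist_force: [-9.0, 1.3, 8.2]
grip_width: 0.0136
```

```bash
python3 -m creep '[[[0,0,0],[0,0,0]],[[0,0,0],[0,0,0]],[[0,0,0],[0,0,0]]]' 0.36; python3 -m creep '[[[0,0,-30],[0,0,0]],[[0,0,-40],[0,0,0]],[[0,-20,-20],[0,0,0]],[[-20,-40,-10],[0,0,0]],[[-40,-30,0],[0,0,0]],[[-10,0,0],[0,0,0]],[[0,0,0],[0,0,0]],[[0,0,0],[0,0,0]]]'; python3 - <<'E'
from h import *
a=snapshot("wrist")["img"];b=snapshot("scene")["img"]
cv2.imwrite("pics/f1.png",np.hstack([a[160:460,60:560][:,:400],cv2.resize(b[200:340,230:400],None,fx=2.3,fy=2.14)[:300]])[:,:,::-1])
cv2.imwrite("pics/f1w.png",a[:,:,::-1])
E
python3 -c "
from station import *;print(get_state()['tool_pos'])"
```

```text
time_s: 58.4
tool_pos: [0.5126, 0.0738, 0.027]
ee_rot: [0.0, 0.718, 0.696, 0.0]
wrist_force: [-0.5, -0.1, 0.5]
grip_width: 0.0301
time_s: 59.4
tool_pos: [0.4209, 0.0072, 0.1272]
ee_rot: [-0.0, 0.718, 0.696, 0.0]
wrist_force: [0.2, -0.5, -0.5]
grip_width: 0.0301
[0.42066762 0.00730176 0.12703976]
```

View pics/f1.png

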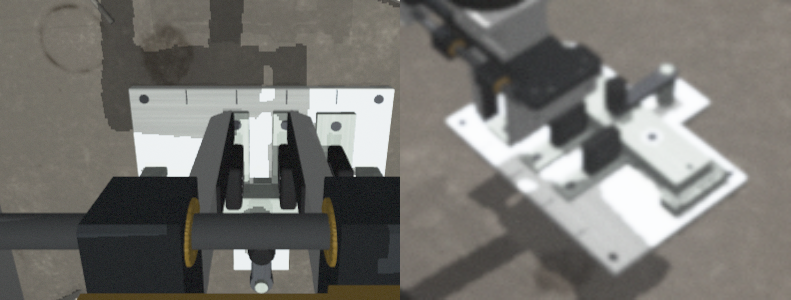

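I've used up my picture views. The final push on the wide blade may have shifted the block by about 1 mm, so I'll check by touch. With shut fingers I'll nudge each rib from behind until it meets the block.

```bash
python3 -m creep '[[[0,0,0],[0,0,0]],[[0,0,0],[0,0,0]],[[0,0,0],[0,0,0]],[[0,0,0],[0,0,0]]]' 1; python3 go.py 0.467 -0.0170 0.04 88.2
```

```text
time_s: 60.0
tool_pos: [0.4202, 0.0068, 0.1273]
ee_rot: [-0.0, 0.718, 0.696, 0.0]
wrist_force: [0.0, 0.9, -0.2]
grip_width: 0.0008
turn [ 0. -0. -0.] rows>= 1 shift [-22.3  47.6  87.3] rows>= 3 t 60.0 w 0.0008
```

```bash
python3 -m creep '[[[-11,24,20],[0,0,0]],[[-11.3,23.5,20],[0,0,0]],[[0,0,30],[0,0,0]],[[0,0,17],[0,0,0]],[[0,0,0],[0,0,0]],[[0,5,0],[0,0,0]],[[0,4,0],[0,0,0]],[[0,0,0],[0,0,0]]]'; for i in 1 2 3 ; do :; done; python3 -m creep '[[[0,2,0],[0,0,0]],[[0,0,0],[0,0,0]]]';python3 -m creep '[[[0,1.5,0],[0,0,0]],[[0,0,0],[0,0,0]]]';python3 -m creep '[[[0,1,0],[0,0,0]],[[0,0,0],[0,0,0]]]'
```

```text
time_s: 61.0
tool_pos: [0.477, -0.0174, 0.0413]
ee_rot: [0.001, 0.718, 0.696, 0.001]
wrist_force: [0.4, 0.6, 0.7]
grip_width: 0.0006
time_s: 61.25
tool_pos: [0.4781, -0.0174, 0.0404]
ee_rot: [0.0, 0.718, 0.696, 0.0]
wrist_force: [-0.1, 0.5, -0.5]
grip_width: -0.0001
time_s: 61.5
tool_pos: [0.4794, -0.0175, 0.0402]
ee_rot: [-0.0, 0.718, 0.696, 0.0]
wrist_force: [0.4, 0.2, -1.3]
grip_width: 0.0004
time_s: 61.75
tool_pos: [0.48, -0.0175, 0.0402]
ee_rot: [-0.0, 0.718, 0.696, -0.0]
wrist_force: [-1.2, 0.8, 0.9]
grip_width: 0.0004
```

```bash
python3 -m creep '[[[0,0.7,0],[0,0,0]],[[0,0,0],[0,0,0]]]';python3 -m creep '[[[0,0.7,0],[0,0,0]],[[0,0,0],[0,0,0]]]';python3 -m creep '[[[0,0.7,0],[0,0,0]],[[0,0,0],[0,0,0]]]'
```

```text
time_s: 62.0
tool_pos: [0.4801, -0.0175, 0.0402]
ee_rot: [-0.001, 0.718, 0.696, -0.001]
wrist_force: [-6.0, -0.8, 4.2]
grip_width: 0.0005
time_s: 62.25
tool_pos: [0.4801, -0.0175, 0.0402]
ee_rot: [-0.001, 0.718, 0.696, -0.001]
wrist_force: [-7.2, -0.3, 5.9]
grip_width: 0.0005
time_s: 62.5
tool_pos: [0.4805, -0.0174, 0.0402]
ee_rot: [-0.002, 0.718, 0.696, -0.002]
wrist_force: [-7.4, -0.4, 5.3]
grip_width: 0.0004
```

```bash
python3 -m creep '[[[0,-12,0],[0,0,0]],[[0,0,-5],[0,0,0]],[[0,0,-30],[0,0,0]],[[23,0,0],[0,0,0]],[[23,0,0],[0,0,0]],[[0,0,30],[0,0,0]],[[0,0,5],[0,0,0]],[[0,6,0],[0,0,0]],[[0,4,0],[0,0,0]],[[0,0,0],[0,0,0]]]'; python3 -m creep '[[[0,1,0],[0,0,0]],[[0,0,0],[0,0,0]]]';python3 -m creep '[[[0,0.7,0],[0,0,0]],[[0,0,0],[0,0,0]]]';python3 -m creep '[[[0,0.7,0],[0,0,0]],[[0,0,0],[0,0,0]]]'
```

```text
time_s: 63.75
tool_pos: [0.4822, 0.0282, 0.0411]
ee_rot: [-0.0, 0.718, 0.696, -0.0]
wrist_force: [-3.9, -0.1, 1.6]
grip_width: 0.0006
time_s: 64.0
tool_pos: [0.4822, 0.0283, 0.0406]
ee_rot: [-0.001, 0.718, 0.696, -0.001]
wrist_force: [-5.4, -0.1, 4.2]
grip_width: 0.0004
time_s: 64.25
tool_pos: [0.4822, 0.0283, 0.0406]
ee_rot: [-0.001, 0.718, 0.696, -0.001]
wrist_force: [-6.6, 0.1, 5.0]
grip_width: 0.0002
time_s: 64.5
tool_pos: [0.4822, 0.0283, 0.0407]
ee_rot: [-0.002, 0.718, 0.696, -0.002]
wrist_force: [-8.6, -0.5, 6.3]
grip_width: 0.0005
```

```bash
python3 -m creep '[[[0,-14,0],[0,0,0]],[[0,0,-5],[0,0,0]],[[0,0,-30],[0,0,0]],[[23,0,0],[0,0,0]],[[23,0,0],[0,0,0]],[[0,0,30],[0,0,0]],[[0,0,5],[0,0,0]],[[0,6,0],[0,0,0]],[[0,4,0],[0,0,0]],[[0,0,0],[0,0,0]]]'; python3 -m creep '[[[0,2,0],[0,0,0]],[[0,0,0],[0,0,0]]]';python3 -m creep '[[[0,1,0],[0,0,0]],[[0,0,0],[0,0,0]]]';python3 -m creep '[[[0,0.7,0],[0,0,0]],[[0,0,0],[0,0,0]]]';python3 -m creep '[[[0,0.7,0],[0,0,0]],[[0,0,0],[0,0,0]]]'
```

```text
time_s: 65.75
tool_pos: [0.483, 0.0743, 0.0412]
ee_rot: [0.001, 0.718, 0.696, 0.001]
wrist_force: [-0.9, -0.3, -0.0]
grip_width: 0.0003
time_s: 66.0
tool_pos: [0.4837, 0.0744, 0.0405]
ee_rot: [-0.0, 0.718, 0.696, -0.0]
wrist_force: [-1.3, -0.2, 1.4]
grip_width: 0.0002
time_s: 66.25
tool_pos: [0.4837, 0.0744, 0.0402]
ee_rot: [-0.001, 0.718, 0.696, -0.001]
wrist_force: [-5.3, 0.1, 4.2]
grip_width: 0.0001
time_s: 66.5
tool_pos: [0.4837, 0.0744, 0.0403]
ee_rot: [-0.001, 0.718, 0.696, -0.001]
wrist_force: [-7.2, 0.2, 5.7]
grip_width: 0.0004
time_s: 66.75
tool_pos: [0.4837, 0.0744, 0.0403]
ee_rot: [-0.002, 0.718, 0.696, -0.002]
wrist_force: [-10.2, -0.5, 7.8]
grip_width: 0.0003
```

```bash
python3 -m creep '[[[0,-14,0],[0,0,0]],[[0,0,-35],[0,0,0]],[[0,0,-50],[0,0,0]],[[0,0,-50],[0,0,0]],[[0,0,-50],[0,0,0]],[[45,-10,0],[0,0,0]],[[45,-10,0],[0,0,0]],[[45,-10,0],[0,0,0]],[[45,-10,0],[0,0,0]],[[45,-10,0],[0,0,0]],[[0,0,0],[0,0,0]],[[0,0,0],[0,0,0]]]'; python3 - <<'E'
from h import *
d=snapshot("top");im=d["img"]
ux=np.array([.9995,-.0314]);uy=np.array([.0314,.9995]);o=np.array([.552,.0038])
x0,y0,x1,y1=280,190,395,300
k=np.zeros(im.shape[:2],np.uint8);k[y0:y1,x0:x1]=(im[y0:y1,x0:x1].max(2)<75)
n,l,st,ce=cv2.connectedComponentsWithStats(k)
for i in range(1,n):
    if st[i][4]>6:
        p=ray(d,ce[i],.085 )[0]-o;p2=ray(d,ce[i],.052)[0]-o;p3=ray(d,ce[i],.016)[0]-o
        print(ce[i].round(1),st[i][4],"nest@85",(p@ux*1e3).round(1),(p@uy*1e3).round(1),"@52",(p2@ux*1e3).round(1),(p2@uy*1e3).round(1),"@16",(p3@ux*1e3).round(1),(p3@uy*1e3).round(1))
cv2.imwrite("pics/z.png",im[:,:,::-1])
E
```

```text
time_s: 68.25
tool_pos: [0.4295, 0.3009, 0.2251]
ee_rot: [0.0, 0.718, 0.696, 0.0]
wrist_force: [0.1, -0.8, 0.3]
grip_width: 0.0008
```

```bash
python3 - <<'E'
from h import *
d=snapshot("top");im=d["img"]
ux=np.array([.9995,-.0314]);uy=np.array([.0314,.9995]);o=np.array([.552,.0038])
g=im.max(2);print("min",g[190:300,280:395].min())
for th in (90,115):
    k=np.zeros(g.shape,np.uint8);k[192:288,290:388]=g[192:288,290:388]<th
    n,l,st,ce=cv2.connectedComponentsWithStats(k)
    for i in range(1,n):
        if st[i][4]>5:
            q=[(lambda v:(round(v@ux*1e3,1),round(v@uy*1e3,1)))(ray(d,ce[i],z)[0]-o) for z in(.09,.052,.016)]
            print(th,ce[i].round(1),st[i],"nest at z 90/52/16:",q)
E
```

```text
min 84
90 [338.1 242.3] [336 241   6   3   7] nest at z 90/52/16: [(np.float64(-11.9), np.float64(1.9)), (np.float64(-6.9), np.float64(1.1)), (np.float64(-2.2), np.float64(0.4))]
115 [339.  238.9] [335 234   9  11  73] nest at z 90/52/16: [(np.float64(-4.1), np.float64(0.3)), (np.float64(1.1), np.float64(-0.5)), (np.float64(6.1), np.float64(-1.3))]
115 [308.9 255.8] [306 248   6  17  86] nest at z 90/52/16: [(np.float64(-45.7), np.float64(67.1)), (np.float64(-41.6), np.float64(68.1)), (np.float64(-37.8), np.float64(69.1))]
115 [348.  257.5] [346 250   6  17  85] nest at z 90/52/16: [(np.float64(-45.8), np.float64(-22.0)), (np.float64(-41.7), np.float64(-23.4)), (np.float64(-37.8), np.float64(-24.7))]
115 [333.  266.7] [329 259   9  17  86] nest at z 90/52/16: [(np.float64(-68.2), np.float64(11.3)), (np.float64(-64.7), np.float64(10.8)), (np.float64(-61.4), np.float64(10.3))]
```

The knob is at nest (−4.1, 0.3), which is shut. The wide rib and narrow rib B are at x ≈ −42, where they should be. Narrow blade A, however, now sits at about (−65, +11) and turned, so something knocked it after my push. I'll measure it from closer and put it back.

```bash
python3 -m creep '[[[-45,4,-10],[0,0,0]],[[-45,0,-10],[0,0,0]],[[-45,0,-10],[0,0,0]],[[-45,0,-10],[0,0,0]],[[-45,0,-10],[0,0,0]],[[-45,0,0],[0,0,0]],[[0,0,0],[0,0,0]],[[0,0,0],[0,0,0]]]' 0.36
cat > ribs.py <<'E'
from h import *
ux=np.array([.9995,-.0314]);uy=np.array([.0314,.9995]);o=np.array([.552,.0038])
for cam,th in(("wrist",55),("top",115)):
    d=snapshot(cam);im=d["img"];g=im.max(2)
    cor=[o+X*ux+Y*uy for X in(-114,-20) for Y in(-110,110)]
    uv=proj(d,[[*c,.05] for c in cor]);m=np.zeros(g.shape,np.uint8);cv2.fillConvexPoly(m,cv2.convexHull(uv.astype(np.int32)),1)
    k=((g<th)&(m>0)).astype(np.uint8);n,l,st,ce=cv2.connectedComponentsWithStats(k)
    for i in range(1,n):
        if st[i][4]>(60 if cam=="top" else 15):
            p=ray(d,np.argwhere(l==i)[:,::-1].astype(float),.052)
            c,s,a=rect(p);v=c/1e3-o;print(cam,ce[i].round(),st[i],"nest",(v@ux*1e3).round(1),(v@uy*1e3).round(1),"size",s,"yaw_world",a)
E
python3 ribs.py; python3 -c "
from h import *
d=snapshot('wrist');cv2.imwrite('pics/zz.png',d['img'][:,:,::-1]);print(get_state()['tool_pos'])"
```

```text
time_s: 69.35
tool_pos: [0.4247, 0.0309, 0.2753]
ee_rot: [-0.0, 0.719, 0.695, 0.0]
wrist_force: [-0.8, -0.1, -0.4]
grip_width: 0.03
[0.42476638 0.03202358 0.27519846]
```

```bash
python3 - <<'E'
from h import *
d=snapshot("wrist");g=d["img"].max(2)
ux=np.array([.9995,-.0314]);uy=np.array([.0314,.9995]);o=np.array([.552,.0038])
print(proj(d,[[*(o+X*ux+Y*uy),.05] for X in(-114,-20) for Y in(-110,110)]).round())
np.set_printoptions(linewidth=250)
print(g[200:345:5,240:420:6])
E
```

```text
[[ 1501.  1406.]
 [ -859.  1407.]
 [ 7517.  1482.]
 [-6882.  1486.]]
[[ 63  58  71  67  75  73  71  71  73  74  76  74  75  73  72  75 116 114 119 116 117 115 107 112 111 109 109 113 116 116]
 [ 64  68  67  71  71  73  73  71  77  69  70 110  75  72  71  73 120 112 115 115 116 117 113 114 107 107 113 122 120 111]
 [126 126 128 124 127 130 128 127 126 129 121 132 131 128 132 134 189 188 181 182 182 178 174 172 165 166 113 116 114 110]
 [179 181 180 182 180 181 183 182 181 142 140 226 182 177 188 189 239 239 239 188 239 239 239 239 156 239 113 118 120 118]
 [185 186 185 187 188 186 189 188 188 143  70 217 168 182 191 190 240 239 238 184 238 239 239 238 119 239 111 111 109 106]
 [180 183 184 185 186 183 187 182 184 146 165 216 132 185 188 187 239 239 239 238 239 239 239 239 239 239 111 114 113 114]
 [188 189 189 187 189 190 143 141 143 167 139 123 132 189 191 192 238 220 222 220 221 222 239 239 239 239 112 111 114 109]
 [181 187 185 186 188 184 146  66 114 140 141  24 105 181 182 183 238 218 221 105 220 218 239 238 238 239 117 115 114 112]
 [180 180 177 179 179 184 140 132 189 194 130  
[... 1836 characters left out ...]
 48  47  49 210 207 209 210 209 213 199  27  87  84  86  87 100 115 114 111 112 108]
 [205 213 214  85  86  86  86  24  27 137  43  74 239 238 221 214 215 216 215  28  69  85  85  84  87 111 112 111 115 111]
 [118 113 100  83  86  86  84  26  28 171 100  98 239 239 178 112 115 112 111  26  31  84  85  84  85 111 112 112 110 110]
 [113 116  85  85  85  85  88  30  39 171 101  97 240 239 175 110 109 112 109  20  22  87  84  84  85  96 111 112 107 108]
 [109 110  86  87  85  86  83  28 133 235  98  98 239 239 171 111 110 111 120  15  30  88  86  84  87  85 109 116 113 111]
 [ 29  33  31  84  83  85  73  35 216 229 100 103 239 238 143 112 114 116 117  27  32  84  88  84  45  29  35  31  28  31]]
```

```bash
sed -i 's/cor=\[o+X\*ux+Y\*uy/cor=[o+(X*ux+Y*uy)\/1000/; s/cam=="top" else 15/cam=="top" else 100/' ribs.py; python3 ribs.py; cat > holes.py <<'E'
from h import *
ux=np.array([.9995,-.0314]);uy=np.array([.0314,.9995]);o=np.array([.552,.0038])
d=snapshot("wrist");g=d["img"].max(2)
# tail holes: small dark round blobs at z=16 mm on the apron
for th in(80,105):
    k,l,st,ce=cv2.connectedComponentsWithStats((g<th).astype(np.uint8))
    for i in range(1,k):
        v=ray(d,ce[i],.016)[0]-o;X,Y=v@ux*1e3,v@uy*1e3
        if 12<st[i][4]<400 and -150<X<-40 and abs(Y)<100 and st[i][2]<22 and st[i][3]<22: print(th,ce[i].round(1),st[i][2:],"hole nest",X.round(1),Y.round(1))
E
python3 holes.py
```

```text
wrist [309. 253.] [301 234  17  39 370] nest -69.3 10.4 size [16.7, 49.8] yaw_world 14.2
wrist [283. 262.] [277 251  13  23 233] nest -57.9 -22.7 size [15.1, 29.9] yaw_world -3.8
wrist [353. 266.] [347 251  15  39 283] nest -46.7 66.6 size [16.4, 51.9] yaw_world -4.6
top [341. 261.] [ 291  246   88   45 1014] nest -67.0 8.1 size [97.8, 205.0] yaw_world 88.7
80 [284.3 236.4] [ 6  6 29] hole nest -80.6 -24.2
105 [300.7 220.6] [ 5  6 24] hole nest -102.3 -1.9
105 [284.3 236.2] [ 8  7 40] hole nest -81.0 -24.1
```

The tail hole and rib put blade A at nest origin about (−66, 10.4), turned 17°, with its nose still partly in the slot. I'll grip its rib towards the rear, pull it out along its own axis and re-insert it.

```bash
python3 go.py 0.4767 0.0137 0.085 105.3
```

```text
turn [ -0.  -0. -17.] rows>= 2 shift [-31.3  45.2 190.2] rows>= 4 t 69.7 w 0.0297
```

```bash
python3 -m creep '[[[0,0,0],[0,0,-8.5]],[[0,0,0],[0,0,-8.5]],[[-15,22,45],[0,0,0]],[[-16,23,45],[0,0,0]],[[0,0,50],[0,0,0]],[[0,0,40],[0,0,0]],[[0,0,0],[0,0,0]],[[0,0,0],[0,0,0]]]' 0.49; python3 go.py 0.4767 0.0137 0.029 105.3
python3 - <<'E'
from h import *
# rib's top edges seen between the fingers, tool frame
d=snapshot("wrist");s=get_state();t=s["tool_pos"];q=s["ee_rot"];Rm=R.from_quat([q[1],q[2],q[3],q[0]])
for dy in(-30,-20,-12):
    P=Rm.apply(np.array([0,dy,0])/1000)+t; uv=proj(d,[[P[0],P[1],.062]])[0]
    r=d["img"][int(round(uv[1]))].max(1);c0=int(uv[0]);print(uv.round(),r[c0-60:c0+61:3])
E
```

```text
time_s: 70.7
tool_pos: [0.4775, 0.0133, 0.0971]
ee_rot: [0.001, 0.607, 0.795, 0.001]
wrist_force: [0.7, -0.5, 0.2]
grip_width: 0.0239
turn [ 0.1  0.1 -0.1] rows>= 1 shift [ 0.6 -0.7 68.1] rows>= 2 t 70.7 w 0.0239
[320. 222.] [177 176 176 176 142 140 142  87  70  64  77 124 120 125 120 153 120 124
 124 122 123 119 150 203 182 144 217 165 153 157 156 157 158 172 155 156
 167 166 155 184 195]
[320. 237.] [179 178 141 140 122 120 119 121 121 121 142 145 138 173 173 162 140 135
  23  26  27  24  20  38 216 220 238 177 179 179 179 178 180 184 182 181
 178 176 171 155 170]
[320. 249.] [177 137 136  47  25  22  21  65 109 141 144 136 182 177 178 171 137  98
  23  20  23  22  22  28 222 217 238 208 170 174 176 176 175 170 168 168
 171 174  78 133 127]
```

```bash
python3 -m creep '[[[1.8,-0.7,25],[0,0,0]],[[0,0,25],[0,0,0]],[[0,0,12],[0,0,0]],[[0,0,5],[0,0,0]],[[0,0,0],[0,0,0]],[[0,0,0],[0,0,0]]]'; python3 -m creep '[[[0,0,0],[0,0,0]],[[0,0,0],[0,0,0]],[[0,0,0],[0,0,0]],[[0,0,0],[0,0,0]],[[0,0,0],[0,0,0]]]' 1 30
```

```text
time_s: 71.5
tool_pos: [0.4761, 0.0146, 0.0294]
ee_rot: [0.001, 0.607, 0.794, 0.001]
wrist_force: [-1.0, -0.3, 0.3]
grip_width: 0.0238
time_s: 72.12
tool_pos: [0.4758, 0.0144, 0.0289]
ee_rot: [0.001, 0.607, 0.794, 0.0]
wrist_force: [-0.7, -2.1, 4.1]
grip_width: 0.014
```

```bash
python3 -m creep '[[[0,0,-1],[0,0,0]],[[0,-5,0],[0,0,0]],[[0,-8,0],[0,0,0]],[[0,-8,0],[0,0,0]],[[0,-8,0],[0,0,0]],[[0,-8,0],[0,0,0]],[[0,-8,0],[0,0,0]],[[0,0,-10],[0,0,0]],[[0,0,-8],[0,0,8.5]],[[0,0,0],[0,0,8.6]],[[0,0,0],[0,0,0]],[[0,0,0],[0,0,0]]]'; python3 go.py 0.443 0.0299 0.047 88.2
```

```text
time_s: 73.62
tool_pos: [0.4319, 0.0029, 0.0474]
ee_rot: [0.0, 0.718, 0.696, 0.0]
wrist_force: [-0.4, 0.8, -1.5]
grip_width: 0.0137
turn [0. 0. 0.] rows>= 1 shift [27.3 10.3  0.4] rows>= 1 t 73.625 w 0.0137
```

```bash
python3 -m creep '[[[13.6,5,0],[0,0,0]],[[13.7,5.3,0],[0,0,0]],[[0,0,0],[0,0,0]],[[0,0,0],[0,0,0]]]'; cat al.py - > a2.py <<'E'
print(t,s["grip_width"]); g=d["img"].max(2).astype(int)
zb=t[2]-.0189+.006
for dy in(-57,-52,-46):
    P=Rm.apply(np.array([0,dy,0])/1000)+t; uv=proj(d,[[P[0],P[1],zb]])[0]; r=g[int(round(uv[1]))]; c=int(round(uv[0]))
    gr=np.abs(np.diff(r[c-40:c+41])); pk=[i for i in range(80) if gr[i]>25]; print(dy,uv.round(1),[(c-40+i+.5,f(c-40+i+.5,uv[1],zb)[0]) for i in pk])
E
python3 a2.py
```

```text
time_s: 74.12
tool_pos: [0.4429, 0.0301, 0.0471]
ee_rot: [-0.0, 0.718, 0.696, -0.0]
wrist_force: [0.4, -0.2, -1.4]
grip_width: 0.0136
yaw 88.12
[0.44290145 0.02991674 0.04714996] 0.013809757464802985
-57 [320.6 184.6] [(308.5, np.float64(-6.8))]
-52 [320.6 193.5] [(308.5, np.float64(-6.8))]
-46 [320.6 204. ] [(309.5, np.float64(-6.3))]
```

```bash
sed -i 's/(-57,-52,-46)/(-43,-40,-37,-33,-29)/' a2.py; python3 a2.py
```

```text
yaw 88.1
[0.44285807 0.02980761 0.04716386] 0.013768734975700265
-43 [320.8 209.2] [(330.5, np.float64(5.5))]
-40 [320.8 214.3] []
-37 [320.8 219.4] [(300.5, np.float64(-11.7)), (317.5, np.float64(-1.9)), (318.5, np.float64(-1.3)), (340.5, np.float64(11.3)), (341.5, np.float64(11.9))]
-33 [320.8 226.1] [(300.5, np.float64(-11.7)), (317.5, np.float64(-1.9)), (318.5, np.float64(-1.3)), (340.5, np.float64(11.4))]
-29 [320.8 232.7] [(300.5, np.float64(-11.8)), (312.5, np.float64(-4.8)), (327.5, np.float64(3.9)), (328.5, np.float64(4.5)), (339.5, np.float64(10.9)), (340.5, np.float64(11.5))]
```

```bash
python3 -m creep '[[[0,0,8],[0,0,0]],[[0,0,8],[0,0,0]],[[0,0,2.2],[0,0,0]],[[0,0,0],[0,0,0]],[[0,4,0],[0,0,0]],[[0,4,0],[0,0,0]],[[0,4,0],[0,0,0]],[[0,4,0],[0,0,0]],[[0,4,0],[0,0,0]],[[0,4,0],[0,0,0]],[[0,0,0],[0,0,0]]]';python3 -m creep '[[[0,4,0],[0,0,0]],[[0,4,0],[0,0,0]],[[0,4,0],[0,0,0]],[[0,4,0],[0,0,0]],[[0,4,0],[0,0,0]],[[0,4,0],[0,0,0]],[[0,0,0],[0,0,0]]]'
```

```text
time_s: 75.6
tool_pos: [0.4673, 0.0291, 0.0291]
ee_rot: [-0.0, 0.719, 0.695, 0.0]
wrist_force: [-0.9, -0.6, -1.1]
grip_width: 0.0138
time_s: 76.47
tool_pos: [0.4913, 0.0282, 0.0291]
ee_rot: [0.0, 0.719, 0.695, 0.0]
wrist_force: [0.2, 0.2, -1.0]
grip_width: 0.0141
```

```bash
python3 -m creep '[[[0,2,0.4],[0,0,0]],[[0,1.5,0],[0,0,0]],[[0,0,0],[0,0,0]]]';python3 -m creep '[[[0,1,0],[0,0,0]],[[0,0,0],[0,0,0]]]';python3 -m creep '[[[0,1,0],[0,0,0]],[[0,0,0],[0,0,0]]]';python3 -m creep '[[[0,1,0],[0,0,0]],[[0,0,0],[0,0,0]]]';python3 -m creep '[[[0,0.7,0],[0,0,0]],[[0,0,0],[0,0,0]]]'
```

```text
time_s: 76.85
tool_pos: [0.4948, 0.0282, 0.0288]
ee_rot: [0.0, 0.719, 0.695, 0.0]
wrist_force: [-0.2, -0.1, -0.4]
grip_width: 0.0136
time_s: 77.1
tool_pos: [0.4955, 0.0281, 0.0288]
ee_rot: [0.0, 0.719, 0.695, 0.0]
wrist_force: [-0.3, -0.0, 0.6]
grip_width: 0.0139
time_s: 77.35
tool_pos: [0.4966, 0.0281, 0.0289]
ee_rot: [0.0, 0.719, 0.695, 0.0]
wrist_force: [-2.0, 0.2, 2.1]
grip_width: 0.0136
time_s: 77.6
tool_pos: [0.4976, 0.0281, 0.0288]
ee_rot: [0.0, 0.719, 0.695, 0.0]
wrist_force: [-3.1, 0.2, 3.0]
grip_width: 0.0138
time_s: 77.85
tool_pos: [0.4982, 0.028, 0.0288]
ee_rot: [-0.0, 0.719, 0.695, 0.0]
wrist_force: [-3.6, 0.5, 3.9]
grip_width: 0.0139
```

```bash
python3 -m creep '[[[0,1,0],[0,0,0]],[[0,0,0],[0,0,0]]]';python3 -m creep '[[[0,1,0],[0,0,0]],[[0,0,0],[0,0,0]]]';python3 -m creep '[[[0,0.7,0],[0,0,0]],[[0,0,0],[0,0,0]]]'
```

```text
time_s: 78.1
tool_pos: [0.4991, 0.028, 0.0288]
ee_rot: [-0.0, 0.719, 0.695, -0.0]
wrist_force: [-4.9, -0.4, 5.0]
grip_width: 0.0136
time_s: 78.35
tool_pos: [0.4991, 0.028, 0.0289]
ee_rot: [-0.001, 0.719, 0.695, -0.001]
wrist_force: [-6.8, -0.6, 8.0]
grip_width: 0.014
time_s: 78.6
tool_pos: [0.4991, 0.028, 0.0289]
ee_rot: [-0.001, 0.719, 0.695, -0.001]
wrist_force: [-8.9, 0.4, 9.4]
grip_width: 0.014
```

Firm contact. I'll release and retreat clear of the top camera's view, then check everything by numbers.

```bash
python3 -m creep '[[[0,0,0],[0,0,0]],[[0,0,0],[0,0,0]],[[0,0,0],[0,0,0]]]' 0.49; python3 -m creep '[[[0,0,-30],[0,0,0]],[[0,0,-40],[0,0,0]],[[0,0,-50],[0,0,0]],[[0,0,-50],[0,0,0]],[[45,-10,-20],[0,0,0]],[[45,-10,0],[0,0,0]],[[45,-10,0],[0,0,0]],[[45,-10,0],[0,0,0]],[[45,-10,0],[0,0,0]],[[45,0,0],[0,0,0]],[[0,0,0],[0,0,0]],[[0,0,0],[0,0,0]]]'; cat > fin.py <<'E'
from h import *
ux=np.array([.9995,-.0314]);uy=np.array([.0314,.9995]);o=np.array([.552,.0038])
N=lambda v:tuple(float(round(x*1e3,1)) for x in(v@ux,v@uy))
d=snapshot("top");im=d["img"];g=im.max(2)
k=np.zeros(g.shape,np.uint8);k[192:288,290:388]=g[192:288,290:388]<115
n,l,st,ce=cv2.connectedComponentsWithStats(k)
for i in range(1,n):
    if st[i][4]>30:
        p=ray(d,np.argwhere(l==i)[:,::-1].astype(float),.052);r=rect(p)
        print(ce[i].round(1),st[i][2:],"nest@52",N(ray(d,ce[i],.052)[0]-o),"@90",N(ray(d,ce[i],.09)[0]-o),r[1],"nest yaw",r[2]+1.8)
E
python3 fin.py
```

```text
time_s: 78.97
tool_pos: [0.5011, 0.0279, 0.0284]
ee_rot: [0.0, 0.719, 0.695, 0.0]
wrist_force: [0.7, 0.5, 0.3]
grip_width: 0.0236
time_s: 80.47
tool_pos: [0.46, 0.299, 0.2184]
ee_rot: [0.0, 0.719, 0.695, -0.0]
wrist_force: [0.7, -0.4, 0.2]
grip_width: 0.024
[338.8 238.9] [ 9 11 72] nest@52 (1.2, -0.2) @90 (-4.0, 0.6) [18.2, 23.6] nest yaw -11.7
[308.9 255.8] [ 6 17 86] nest@52 (-41.7, 68.1) @90 (-45.8, 67.1) [11.7, 37.6] nest yaw 2.5
[328.6 256.8] [ 6 17 80] nest@52 (-41.9, 22.0) @90 (-46.0, 22.2) [10.9, 38.3] nest yaw -3.3
[348.3 257.5] [ 6 17 92] nest@52 (-41.7, -23.9) @90 (-45.8, -22.5) [11.7, 37.6] nest yaw 2.1
```

```bash
python3 -m creep '[[[0,0,0],[0,0,0]],[[0,0,0],[0,0,0]],[[0,0,0],[0,0,0]],[[0,0,0],[0,0,0]]]'; python3 fin.py; python3 -c "
from station import *;print(sign_off())"
```

```text
time_s: 81.03
tool_pos: [0.46, 0.2992, 0.2187]
ee_rot: [0.0, 0.719, 0.695, 0.0]
wrist_force: [-0.4, -0.0, -0.4]
grip_width: 0.0242
[339. 239.] [ 9 11 72] nest@52 (1.0, -0.6) @90 (-4.2, 0.2) [18.8, 23.6] nest yaw -11.7
[308.9 255.8] [ 6 17 86] nest@52 (-41.6, 68.1) @90 (-45.7, 67.1) [11.7, 37.6] nest yaw 2.5
[328.7 256.7] [ 6 17 79] nest@52 (-41.9, 21.9) @90 (-45.9, 22.2) [10.8, 38.3] nest yaw -2.8
[348.3 257.5] [ 6 17 92] nest@52 (-41.7, -23.9) @90 (-45.8, -22.5) [11.7, 37.6] nest yaw 2.1
the job is handed in; nothing more can be done
None
```

The job is done and handed in at about 81 s. I swung the lever aside, seated the bridge in the pocket, and closed the lever to its stop. Then I slid in the three blades present: the wide one in the leftmost slot, the narrow ones in the two inner slots. Each went in until its grip met the block.

After I had inserted and nudged narrow blade A (second slot), it turned up knocked out of place and turned about 17°. I pulled it out and re-inserted it to firm contact.

- **Blades:** the last top-view check puts all three ribs level at nest x of about −42 mm, at y = 68, 22 and −24 mm (expected −43, and 69, 23 and −23).
- **Lever:** the knob is at nest (−4, 0) mm, which is fully shut.
- **Robot:** the gripper is clear of everything.

I did not re-measure the bridge's flatness after inserting the blades. It looked seated between the locators when I placed it, and the blades and lever passed it freely. All 16 picture views were used by then, so the final checks were numerical only. Two early dark-pixel searches of the top picture found nothing, because the threshold was set too low.

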